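# Set a mineral specimen under the swing-arm magnifier

## Robot

A 6-joint arm with a two-finger parallel gripper is mounted at the origin on a cart in front of the work surface, level with it; the furniture and walls round the work are solid. World frame = base frame: x ahead of the robot, y to its left, z up, the work surface at z = 0. Lengths are in mm, angles in rad, forces in N, time in s.
With the tool pointing down it reaches from about 325 to 875 mm from the base axis. Payload 4.4 kg.
Tool frame: the origin (TCP) lies at the very end of the fingers, on their centre line; the grasp point (between the pads) lies 19 mm behind it; z points along the fingers, y is the direction in which the jaws open and shut (so a half turn about z gives the same grasp; the last joint's range is limited). The gripper opens to 85 mm and grips with 20 to 120 N. Pads are 22 mm wide; open, the fingers measure 114 mm over their backs; the gripper's body (76 mm by 85 mm) begins 54 mm behind the grasp point. The pads swing forward as they close: fully open they stand 13 mm farther back than shut.
Start: joints at [1.097, 0.207, 1.542, -0, 1.393, -0.15], TCP at [182.413, 545.301, 231.282] pointing down, gripper open.
Joint ranges: [-2.73, 2.73], [-0.86, 2.22], [0.23, 2.46], [-1.11, 4.25], [0.08, 2.63], [-2.82, 2.82]. Speed limits (rad/s): [2.79, 2.79, 3.14, 3.14, 3.14, 3.14].

## Interface

Orientations are given as a rotation vector (axis times angle).
In Python, from rig import status, optics, close_job gives the robot as it stands.
- The arm moves only by the tool move_arm, never from a script. Its arguments are lists of equal length, an entry for each row: "slide": the shift along the tool's x, y, z in cm, a list of three; "twist": the turn, a rotation vector about the tool's x, y, z in degrees, a list of three; "gripper": the opening, from -1 (shut) to 1 (fully open), so that 0 is half open. In form: {"slide": [[dx, dy, dz], ...], "twist": [[rx, ry, rz], ...], "gripper": [gripper, ...]}. A call has exactly 10 rows; each row is the pose to reach, as a shift and turn from the pose commanded when the call began, along the tool's axes at that moment; what a row does not reach only later rows make up. A row lasts 1/12 s, in which the tool goes at most 41.7 mm and 7.16 degrees, less where a joint would pass 70% of its speed; a pose out of reach is approached as far as the arm can. A call with a gripper value outside its range is refused whole. The fingers move at their own pace and stop on an object; "newtons" is the grip in N (left out, the last holds). Time passes only in rows, so rows that repeat a pose let the fingers close, or fill a call up. It gives the time, the measured TCP pose, the force and the opening at its end, in the units of the state.
- status.read_state(): the state, without advancing time (a new reading comes with each control period).
- optics.capture(name): name is "scene" or "top"; returns a dict with "color" (480x640x3 uint8, blue, green, red), "camera_matrix" (3x3 intrinsics, pixels), "rvec" (rotation vector, rad) and "tvec" (3), from world to camera coordinates, as OpenCV has them. Camera axes: x right, y down, z forward; pixel columns grow to the right and rows downward; lengths in mm; the calibration is good to about 2 mm. A picture is of the moment at which its call begins. There is no depth.
- close_job(): hands the job in, once; it reports no verdict.
Trained networks look in a picture, given as the dict that the camera call returned (one of the last four; its "shot" number tells which), for a name from the list of things; names that differ only in an ending like _2 or _b are one class to them, and where a whole thing is asked for, a point or a joint stands for the part that bears it (a point fixed in the world has none). Each returns a list of dicts, best first, with "confidence" (0 to 1); they miss things now and then, are a little off and sometimes report something else, mostly with a low value. They report only what shows in the picture. A call takes as long as a camera call. They do not tell look-alikes from the thing itself.
- optics.cut_out(picture, target): "pixels" (480x640 bool, what is visible of it) and "extent" ([left, top, right, bottom] in pixels, round what is visible of it).
- optics.mark_of(picture, target): "position" ([column, row] in pixels: a listed point, or the origin of a listed thing).
The state is a dict: "clock": time; "q": joint angles; "qd": joint speeds; "joint_torque": joint torques, N m; "ee_pos": TCP position; "ee_rot": TCP orientation; "wrist_force": force on the tool from outside, world axes, zero at the start; "ft_torque": the same for the moment, N m; "width": finger opening in mm.
Only numpy, scipy, OpenCV 4.12 (cv2) and the standard library are available. Lean on these libraries where they do the work, as an engineer would, in place of code of your own. Each camera call takes 0.05 s, during which the arm holds its last target.

## Task

Swing the magnifier's arm aside until it is well clear of the round stage, then pick up the dark red-brown hematite lump that lies loose on the open worktop (not a stone in a box) and set it down, without dropping it, in the middle of the stage the same way up as it lies now. Then swing the arm back so that the lens is centred over the stage, with the specimen still lying there, and let go of everything; do not disturb the other specimens and things on the table.

Things in the scene. Friction and masses are not known exactly. Their poses are not given: they have to be found in the camera images.
- magnifier_stand: Bench magnifier stand, grey, fixed to the table. Origin on the table at the axis of its upright steel post; x points from the stage to the post, z up. A round foot (104 mm across, 18 mm high) carries the post (18 mm across). A flat bar, 40 mm wide and 8 mm high, joins it to a round stage (110 mm across, flat black rubber top 14 mm above the table) whose centre is 170 mm from the post axis along the stand's -x. The stand's place and yaw vary.
- stage_centre (a point): Centre of the stage's flat black top, 14 mm above the table; axes as the stand's.
- post_axis (a point): Point on the vertical post axis about which the arm swings, 125 mm above the table. The hub cap on top of the post ends 152 mm above the table.
- magnifier_arm (a joint): Swing angle of the level magnifier arm about the post, rad. 0 when the lens is exactly over the stage centre; positive turns it anticlockwise seen from above. Stops at -1.7 and 1.7. The hinge is held by light friction only (about 1 N at the knob) and stays where it is left; it has no detent.
- lens_centre (a point): Centre of the round glass lens, 170 mm from the post axis, 123 mm above the table. Lens with its black ring is 101 mm across, its underside 117 mm and its top 129 mm above the table. Its axes turn with the arm: x points from the lens to the post.
- red_knob (a point): Point on the axis of the red upright knob at the free end of the arm, beyond the lens, 225 mm from the post axis; at 150 mm above the table. The knob is a cylinder 18 mm across from 128 to 170 mm above the table, on a black lug 18 mm wide whose top is 128 mm above the table; pinch it from above and lead it round, or push it sideways. Axes turn with the arm: x points towards the post, y is the direction of travel.
- hematite: Dark red-brown rough hematite lump, 59 x 75 x 48 mm (x, y, z), 0.2 to 0.42 kg, loose; origin at the centre of its underside, z up as it lies, y along its length. Grasp it across its short side (its x) from above. It starts in any of the three specimen places round the stand, at any of many yaws.
- yellow_quartz: Pale yellowish-white quartz lump, 59 x 68 x 57 mm, loose bystander; origin at the centre of its underside.
- dark_slate: Dark grey slate lump, 57 x 78 x 50 mm, loose bystander; origin at the centre of its underside.
- brush: Flat dusting brush with a wooden handle, 36 x 175 x 11 mm, loose bystander; origin at the centre of its underside.
- streak_plate: Cream unglazed tile, 48 x 64 x 8 mm, loose bystander; origin at the centre of its underside.
- magnet: Red and blue bar magnet, 15 x 66 x 27 mm, loose bystander; origin at the centre of its underside.
- strata: Brown striped wooden block, 95 x 55 x 45 mm, loose bystander; origin at the centre of its underside.
There are look-alikes about, which are no part of the job. Leave any pink look-alike of the hematite alone.

How it is judged (in metres and radians):
On the way, in this order (a step that is already met when the one before it is completed fails the run):
1. the arm is swung clear of the stage while the specimen is not yet on it: lens centre more than 120 mm from the stage centre, seen from above (horizontal distance between lens_centre and stage_centre above 0.12 m and horizontal distance between hematite and stage_centre above 0.07 m), for 0.2 s.
2. the hematite lies released in the middle of the stage, the arm still clear (horizontal distance between lens_centre and stage_centre above 0.12 m and horizontal distance between hematite and stage_centre below 0.02 m and contact force between hematite and magnifier_stand above 0.3 N and contact force between hematite and the fingers below 0.05 N and linear speed of hematite below 0.03 m/s), for 0.2 s.
At the end, for the whole second after the job is handed in: Seen from above, the lens centre is within 15 mm of the stage centre and the arm is still; the hematite rests on the stage, its centre within 20 mm of the stage centre, the same way up (tilted less than 0.35 rad), at rest (horizontal distance between lens_centre and stage_centre below 0.015 m and horizontal distance between hematite and stage_centre below 0.02 m and z of hematite in the frame of stage_centre between -0.012 and 0.012 m and angle between hematite's own z axis and vertical below 0.35 rad and contact force between hematite and magnifier_stand above 0.3 N and linear speed of hematite below 0.03 m/s and velocity of joint magnifier_arm between -0.05 and 0.05 rad/s); the robot touches nothing.
It fails at once if the hematite is dropped (it falls freely at more than 0.5 m/s) (linear speed of hematite above 0.5 m/s and contact force between hematite and the fingers below 0.02 N).
It fails at once if another loose thing is moved by more than 20 mm (distance of any of yellow_quartz, dark_slate, brush, streak_plate, magnet, strata from where it was at the start of the episode above 0.02 m).
It also fails if it takes over 72 s, if anything falls off the work surface, if the arm or the gripper's body presses on something with over 40 N, if the wrist force passes 120 N, or if a joint passes its speed limit or range.

## Working session

There is one attempt and no reset: what is moved stays moved. The work goes in short steps, Python scripts to look and compute and a tool call to move; the robot and the scene stay as the last step left them, time stands still between calls to the robot, and variables do not carry over. Pictures are saved under pics/ and viewed, and the job is handed in when it is done.

Besides the shell and the picture viewer there is one more tool, called after ">>>" by a JSON object that holds its "method" and its "body". move_arm: Moves the arm, as the interface text tells. Its arguments: {"type":"object","properties":{"slide":{"type":"array"},"twist":{"type":"array"},"gripper":{"type":"array"},"newtons":{"type":"number"}},"required":["slide","twist","gripper"]}

```bash
ls; mkdir -p pics; cat > h.py <<'E'
import numpy as np, cv2, pickle
from rig import status, optics
def cam(p):
    return np.array(p["camera_matrix"],float),np.array(p["rvec"],float).reshape(3),np.array(p["tvec"],float).reshape(3)
def ray(p,uv):
    K,r,t=cam(p);R=cv2.Rodrigues(r)[0]
    n=cv2.undistortPoints(np.array([[uv]],float),K,None)[0,0]
    return -R.T@t, R.T@np.array([n[0],n[1],1.0])
def at_z(p,uv,z):
    o,d=ray(p,uv);return o+d*(z-o[2])/d[2]
def proj(p,X):
    K,r,t=cam(p);return cv2.projectPoints(np.array(X,float).reshape(-1,1,3),r,t,K,None)[0][:,0]
E
python3 - <<'E'
from h import *
for n in("scene","top"):
    p=optics.capture(n);cv2.imwrite(f"pics/{n}0.png",p["color"])
    K,r,t=cam(p);R=cv2.Rodrigues(r)[0];print(n,(-R.T@t).round(),K[0,0])
    for tg,z in [("magnifier_stand",0),("stage_centre",14),("post_axis",125),("lens_centre",123),("red_knob",150),("hematite",0),("yellow_quartz",0),("dark_slate",0),("brush",0),("streak_plate",0),("magnet",0),("strata",0)]:
        for m in optics.mark_of(p,tg)[:3]:
            print(tg,round(m["confidence"],2),np.round(m["position"]),at_z(p,m["position"],z).round(1))
print(status.read_state())
E
```

```text
pics
scene [-329. -445.  983.] 529.6597491347397
magnifier_stand 0.6 [343. 235.] [693.3  96.2   0. ]
stage_centre 0.83 [319. 270.] [524.5  76.   14. ]
post_axis 0.92 [346. 200.] [696.7  90.6 125. ]
lens_centre 0.79 [336. 243.] [529.4  26.9 123. ]
lens_centre 0.46 [255. 205.] [555.8 291.4 123. ]
red_knob 0.67 [336. 252.] [475.7  -3.2 150. ]
hematite 0.86 [194. 262.] [389.9 391.7   0. ]
hematite 0.64 [218. 234.] [517.3 410.1   0. ]
hematite 0.64 [253. 251.] [509.4 278.7   0. ]
yellow_quartz 0.82 [378. 327.] [ 439.7 -139.4    0. ]
dark_slate 0.95 [458. 336.] [ 509.8 -311.3    0. ]
brush 0.71 [238. 288.] [374.  228.8   0. ]
streak_plate 0.87 [155. 245.] [390.3 535.1   0. ]
streak_plate 0.39 [345. 233.] [706.   94.6   0. ]
magnet 0.78 [462. 385.] [ 386.4 -363.3    0. ]
strata 0.79 [254. 205.] [681.  402.2   0. ]
top [-620. -262. 1640.] 613.4161304581048
magnifier_stand 0.79 [342. 232.] [683.7  90.7   0. ]
stage_centre 0.69 [333. 268.] [518.7  73.   14. ]
post_axis 0.88 [343. 211.] [673.6  86.7 125. ]
lens_centre 0.62 [350. 248.] [531.4  21.7 123. ]
lens_centre 0.3 [450. 304.] [ 418.3 -312
[... 367 characters left out ...]
] [692.3 392.6   0. ]
{'clock': 1.3, 'q': array([ 1.09747577e+00,  2.06609556e-01,  1.54149526e+00,  1.81756277e-05,
        1.39348767e+00, -1.50521040e-01]), 'qd': array([-1.90839494e-04, -6.58123912e-04, -1.72523393e-05, -4.47177314e-04,
        1.15414231e-03,  1.50998367e-03]), 'joint_torque': array([-5.17324461e-04, -3.83057606e+01, -2.91959256e+01, -3.74462370e-04,
        9.85488186e-04, -8.91118816e-06]), 'ee_pos': array([182.42379431, 545.303952  , 231.27849284]), 'ee_rot': array([-5.04855965e-01, -3.10074478e+00, -8.88564608e-06]), 'wrist_force': array([ 1.01208658, -0.02331061,  0.36302313]), 'ft_torque': array([-0.01335783,  0.01754181, -0.00638679]), 'width': 85.38803677235651}
```

View pics/scene0.png

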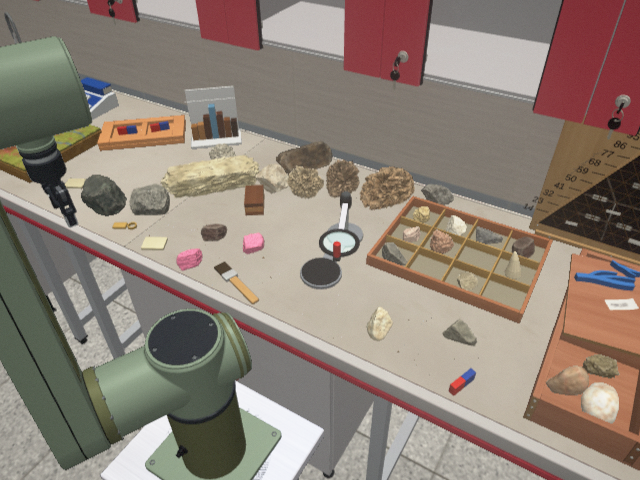

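View pics/top0.png

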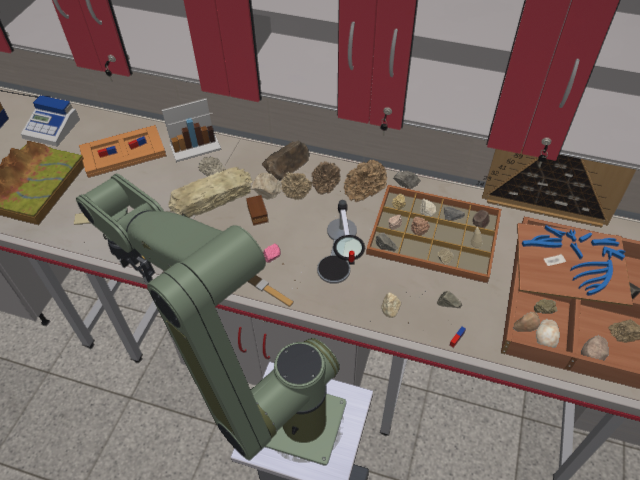

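Hematite candidates in the scene view are (190,259) pink, (254,242) pink and (214,232) dark red-brown. Only (214,232) fits, since the description rules out the pink ones. I'll confirm it in an enlarged crop and refine the stand pose.

```bash
python3 - <<'E'
from h import *
p=optics.capture("scene");c=p["color"]
a=cv2.resize(c[215:280,165:275],None,fx=6,fy=6,interpolation=cv2.INTER_CUBIC)
b=cv2.resize(c[185:290,290:370],None,fx=5,fy=5,interpolation=cv2.INTER_CUBIC)
cv2.imwrite("pics/c1.png",a);cv2.imwrite("pics/c2.png",b)
for d in optics.cut_out(p,"hematite"): 
    m=d["pixels"];print(d["confidence"],d["extent"],c[m].mean(0).round())
for tg in("magnifier_stand","magnifier_arm","lens_centre"):
  for d in optics.cut_out(p,tg): print(tg,d["confidence"],d["extent"])
t=optics.capture("top");cv2.imwrite("pics/c3.png",cv2.resize(t["color"][190:290,310:400],None,fx=6,fy=6,interpolation=cv2.INTER_CUBIC))
# joint triangulation of marks
from scipy.optimize import least_squares
obs=[]
for pic in(p,t):
    for tg in("magnifier_stand","stage_centre","post_axis","lens_centre","red_knob"):
        m=optics.mark_of(pic,tg)
        if m: obs.append((pic,tg,np.array(m[0]["position"])))
def pts(s):
    x,y,yaw,a=s;R=lambda q:np.array([np.cos(q),np.sin(q)])
    P=np.array([x,y]);f=lambda d,q,z:np.r_[P-d*R(q),z]
    return dict(magnifier_stand=f(0,0,0),stage_centre=f(170,yaw,14),post_axis=f(0,0,125),lens_centre=f(170,yaw+a,123),red_knob=f(225,yaw+a,150))
def res(s):
    q=pts(s);return np.concatenate([proj(pic,q[tg])[0]-uv for pic,tg,uv in obs])
s=least_squares(res,[690,92,.1,.3],x_scale=[10,10,.1,.1],loss="soft_l1");print(s.x,res(s.x).reshape(-1,2).round(1).tolist());print(pts(s.x))
E
```

```text
0.93 [200.6, 224.3, 222.1, 244.9] [ 84.  93. 107.]
0.86 [243.3, 232.9, 263.5, 255.9] [161. 137. 215.]
0.68 [176.1, 249.0, 201.2, 268.5] [138. 117. 196.]
magnifier_stand 0.97 [298.6, 189.5, 363.9, 292.5]
magnifier_arm 0.82 [318.8, 190.7, 360.0, 263.0]
lens_centre 0.73 [316.2, 193.7, 364.2, 263.9]
[6.92447509e+02 9.11264305e+01 6.51580544e-02 3.42385222e-01] [[-0.7, 0.4], [-0.1, 2.4], [0.1, 0.3], [1.1, -0.2], [0.4, -0.6], [2.1, 1.4], [-0.3, -0.2], [-0.2, -1.9], [-0.9, -2.7], [-0.8, 0.8]]
{'magnifier_stand': array([692.44750871,  91.12643053,   0.        ]), 'stage_centre': array([522.80825467,  80.05739756,  14.        ]), 'post_axis': array([692.44750871,  91.12643053, 125.        ]), 'lens_centre': array([536.37096313,  23.74607791, 123.        ]), 'red_knob': array([485.87561015,   1.94655206, 150.        ])}
```

View pics/c1.png

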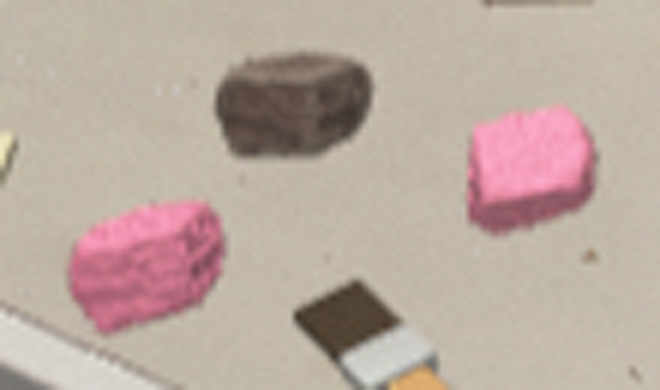

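View pics/c2.png

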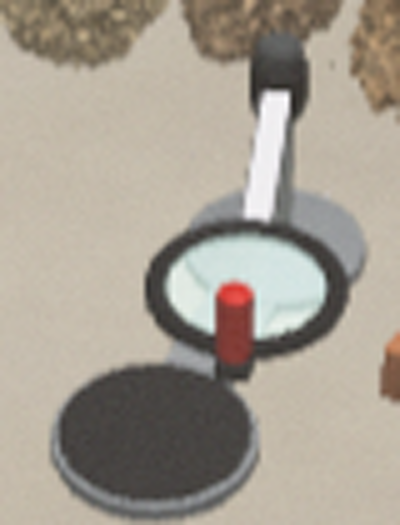

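View pics/c3.png

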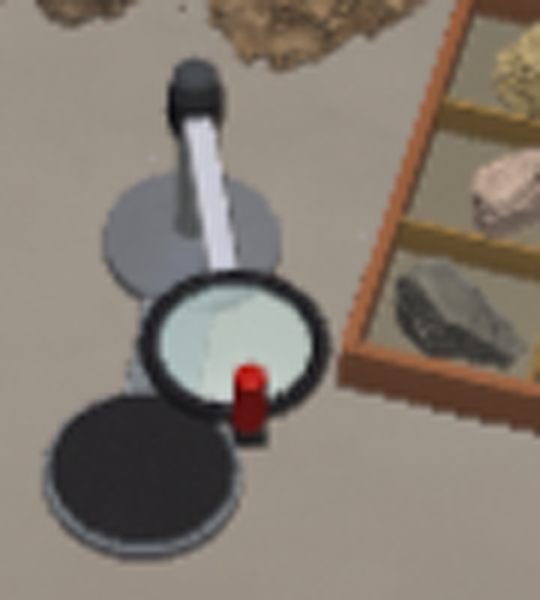

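```bash
cat >> h.py <<'E'
def disc(p,guess,z,r,thr=95):
    """centre of dark stage top by threshold + fitEllipse of contour"""
    g=cv2.cvtColor(p["color"],cv2.COLOR_BGR2GRAY)
    u,v=guess;s=4
    x0,y0=int(u)-32,int(v)-25
    im=cv2.resize(g[y0:y0+50,x0:x0+64],None,fx=s,fy=s,interpolation=cv2.INTER_CUBIC)
    m=((im<thr)*255).astype(np.uint8)
    m=cv2.morphologyEx(m,cv2.MORPH_OPEN,np.ones((9,9)))
    n,l,st,ce=cv2.connectedComponentsWithStats(m)
    k=1+np.argmax(st[1:,4]);cs,_=cv2.findContours((l==k).astype(np.uint8),cv2.RETR_EXTERNAL,cv2.CHAIN_APPROX_NONE)
    c=max(cs,key=len);h=cv2.convexHull(c)
    pts=(c[:,0]+.5)/s-.5+[x0,y0]
    P=np.array([at_z(p,q,z)[:2] for q in pts])
    # robust circle fit, on plane
    from scipy.optimize import least_squares
    f=least_squares(lambda a:np.hypot(P[:,0]-a[0],P[:,1]-a[1])-a[2],[*P.mean(0),r],loss="soft_l1",f_scale=1.5)
    return f.x,np.abs(f.fun).mean()
E
python3 - <<'E'
from h import *
for n,g in(("scene",(321,272)),("top",(334,268))):
    p=optics.capture(n)
    for thr in(80,95,110): print(n,disc(p,g,14,55,thr))
    hsv=cv2.cvtColor(p["color"],cv2.COLOR_BGR2HSV);h,s,v=[hsv[...,i] for i in range(3)]
    m=((h<8)|(h>172))&(s>150)&(v>60);m[:, :320]=0;m[:,365:]=0;m[:225]=0;m[275:]=0
    ys,xs=np.nonzero(m);print(len(xs),xs.mean(),ys.mean(),xs.min(),xs.max(),ys.min(),ys.max())
    print(at_z(p,(xs.mean(),ys.mean()),149))
    t=ys<=ys.min()+1;print("top",at_z(p,(xs.mean() ,ys.min()+1.5),170))
E
```

```text
scene (array([537.12298091,  68.90348448,  58.72491653]), np.float64(12.956287635937874))
scene (array([540.9790456 ,  67.39253653,  62.4937988 ]), np.float64(14.358548232897164))
scene (array([540.92562223,  66.916902  ,  63.30980202]), np.float64(14.25086927485854))
31 336.48387096774195 245.38709677419354 334 339 242 256
[497.45001776   8.74179432 149.        ]
top [482.4095177    0.55558437 170.        ]
top (array([537.86708542,  64.7112929 ,  63.18463402]), np.float64(17.891237254604505))
top (array([539.54794257,  62.68295419,  65.7729921 ]), np.float64(16.924600932329195))
top (array([537.56233516,  63.23595058,  68.15912721]), np.float64(16.146146492425142))
52 351.0576923076923 256.03846153846155 349 354 251 261
[483.01254251   5.37870781 149.        ]
top [480.40167999   5.23475367 170.        ]
```

```bash
cat >> h.py <<'E'
from scipy.spatial.transform import Rotation as Rn
def plan(x,y,z,yawdeg,frm=None):
    """yaw = world angle of jaw (tool y) axis, tool down. mod 180. prints slide cm & twist deg"""
    s=status.read_state();R0=Rn.from_rotvec(s["ee_rot"]);p0=np.array(s["ee_pos"])
    if frm is not None: p0,R0=frm
    best=None
    for k in(0,180,-180):
        a=np.radians(yawdeg+k);Y=np.array([np.cos(a),np.sin(a),0]);Z=np.array([0,0,-1.]);X=np.cross(Y,Z)
        R=Rn.from_matrix(np.c_[X,Y,Z]);tw=np.degrees((R0.inv()*R).as_rotvec())
        print("slide",(R0.inv().apply(np.array([x,y,z])-p0)/10).round(2),"twist",tw.round(1))
    Y0=R0.apply([0,1,0]);print("now",p0.round(1),"yaw",np.degrees(np.arctan2(Y0[1],Y0[0])).round(1),"q",np.round(s["q"],2),"w",round(s["width"],1),"t",s["clock"],"F",np.round(s["wrist_force"],1))
E
python3 -c "
from h import *
plan(484,3,225,113.3)"
```

```text
slide [-45.8  -41.86   0.63] twist [ -0.   -0.  -41.8]
slide [-45.8  -41.86   0.63] twist [ -0.    0.  138.2]
slide [-45.8  -41.86   0.63] twist [ -0.    0.  138.2]
now [182.4 545.3 231.3] yaw 71.5 q [ 1.1   0.21  1.54 -0.    1.39 -0.15] w 85.7 t 2.2 F [0.3 1.  0.9]
```

>>> {"method": "move_arm", "body": {"slide": [[-4, -3.7, 0], [-8, -7.4, 0], [-11, -10, 0], [-14, -13, 0], [-17, -16, 0], [-20, -18.5, 0], [-23, -21, 0], [-26, -23.5, 0], [-29, -26.5, 0], [-31, -28.5, 0]], "twist": [[0, 0, 7], [0, 0, 14], [0, 0, 21], [0, 0, 28], [0, 0, 35], [0, 0, 42], [0, 0, 49], [0, 0, 56], [0, 0, 63], [0, 0, 70]], "gripper": [1, 1, 1, 1, 1, 1, 1, 1, 1, 1]}}

```text
clock: 3.03
ee_pos: [384.7, 179.0, 231.7]
ee_rot: [2.198, 2.243, 0.002]
wrist_force: [1.4, 0.4, 0.2]
width: 85.4
```

```bash
python3 -c "
from h import *
plan(484,3,200,113.3)"
```

```text
slide [-17.8    9.57   3.18] twist [ 1.000e-01  1.000e-01 -1.121e+02]
slide [-17.8    9.57   3.18] twist [ 0.1 -0.1 67.9]
slide [-17.8    9.57   3.18] twist [ 0.1 -0.1 67.9]
now [384.7 179.  231.7] yaw 1.2 q [ 0.23 -0.13  1.89  0.    1.38  0.21] w 85.4 t 3.0333 F [1.4 0.4 0.2]
```

>>> {"method": "move_arm", "body": {"slide": [[-2, 1, 0], [-4, 2.2, 0], [-6, 3.3, 0], [-8, 4.3, 0], [-10, 5.4, 0], [-12, 6.5, 0], [-14, 7.5, 0], [-16, 8.6, 0], [-17.8, 9.6, 0], [-17.8, 9.6, 1]], "twist": [[0, 0, 7], [0, 0, 14], [0, 0, 21], [0, 0, 28], [0, 0, 35], [0, 0, 42], [0, 0, 49], [0, 0, 56], [0, 0, 63], [0, 0, 68]], "gripper": [1, 1, 1, 1, 1, 1, 1, 1, 1, 1]}}

```text
clock: 3.87
ee_pos: [488.0, 2.0, 223.6]
ee_rot: [3.075, 0.626, 0.009]
wrist_force: [0.5, -0.5, -0.5]
width: 85.6
```

```bash
python3 - <<'E'
from h import *
plan(484,3,139,113.3)
p=optics.capture("scene");c=p["color"];cv2.imwrite("pics/d1.png",cv2.resize(c[170:300,280:410],None,fx=4,fy=4,interpolation=cv2.INTER_CUBIC))
t=optics.capture("top");c=t["color"];cv2.imwrite("pics/d2.png",cv2.resize(c[170:300,200:400],None,fx=4,fy=4,interpolation=cv2.INTER_CUBIC))
for q in(p,t):
    for tg,z in(("red_knob",150),("hematite",0)):
        for m in optics.mark_of(q,tg): print(tg,m["confidence"],at_z(q,m["position"],z).round(1), np.round(m["position"]))
E
```

```text
slide [-0.37 -0.29  8.45] twist [ -0.4  -0.4 179.7]
slide [-0.37 -0.29  8.45] twist [ 0.3 -0.3 -0.3]
slide [-0.37 -0.29  8.45] twist [ 0.3 -0.3 -0.3]
now [488.    2.  223.6] yaw -67.0 q [-0.17  0.02  1.76 -0.    1.35  1.  ] w 85.6 t 3.8667 F [ 0.5 -0.5 -0.5]
red_knob 0.61 [479.6   1.9 150. ] [335. 250.]
hematite 0.89 [523.8 283.7   0. ] [255. 247.]
hematite 0.68 [518.  415.1   0. ] [217. 233.]
red_knob 0.76 [485.5   1.5 150. ] [352. 256.]
```

View pics/d1.png

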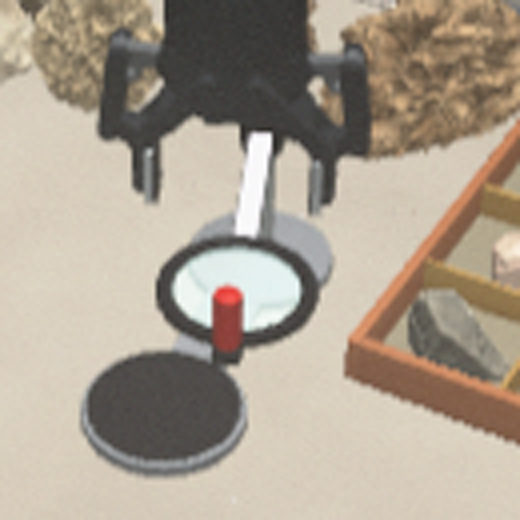

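View pics/d2.png

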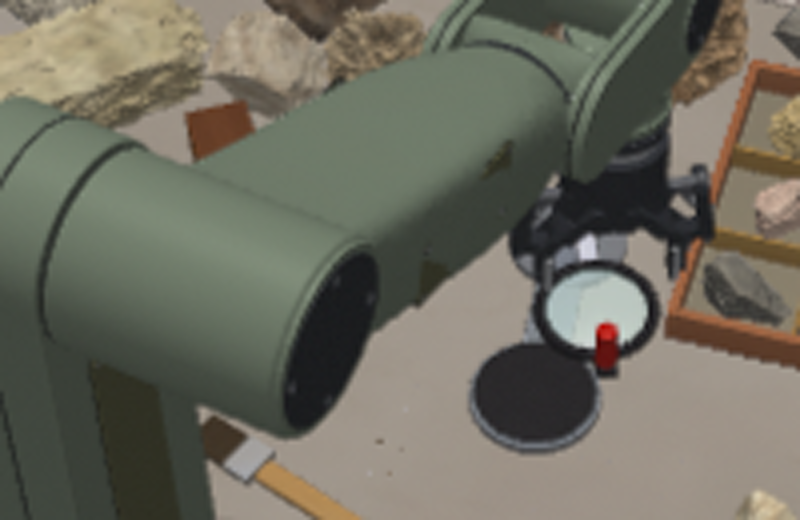

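The gripper hangs above the knob; both views put the knob at about (484, 3). Next I descend and pinch it.

>>> {"method": "move_arm", "body": {"slide": [[-0.4, -0.3, 3], [-0.4, -0.3, 6], [-0.4, -0.3, 8.3], [-0.4, -0.3, 8.3], [-0.4, -0.3, 8.3], [-0.4, -0.3, 8.3], [-0.4, -0.3, 8.3], [-0.4, -0.3, 8.3], [-0.4, -0.3, 8.3], [-0.4, -0.3, 8.3]], "twist": [[0, 0, 0], [0, 0, 0], [0, 0, 0], [0, 0, 0], [0, 0, 0], [0, 0, 0], [0, 0, 0], [0, 0, 0], [0, 0, 0], [0, 0, 0]], "gripper": [1, 1, 1, 1, -0.2, -0.6, -0.8, -0.8, -0.8, -0.8], "newtons": 20}}

```text
clock: 5.0
ee_pos: [480.8, 6.2, 139.7]
ee_rot: [3.074, 0.64, 0.004]
wrist_force: [-0.2, -0.7, 3.1]
width: 17.1
```

```bash
python3 - <<'E'
from h import *
plan(484,3,140,113.3)
p=optics.capture("scene");c=p["color"];cv2.imwrite("pics/e1.png",cv2.resize(c[170:300,280:410],None,fx=4,fy=4,interpolation=cv2.INTER_CUBIC))
E
```

```text
slide [ 0.17  0.42 -0.03] twist [   0.2    0.2 -179.8]
slide [ 0.17  0.42 -0.03] twist [ 0.1 -0.1  0.2]
slide [ 0.17  0.42 -0.03] twist [ 0.1 -0.1  0.2]
now [480.8   6.2 139.7] yaw -66.5 q [-0.17  0.1   1.86 -0.    1.17  0.99] w 17.1 t 5.0 F [-0.2 -0.7  3.1]
```

View pics/e1.png

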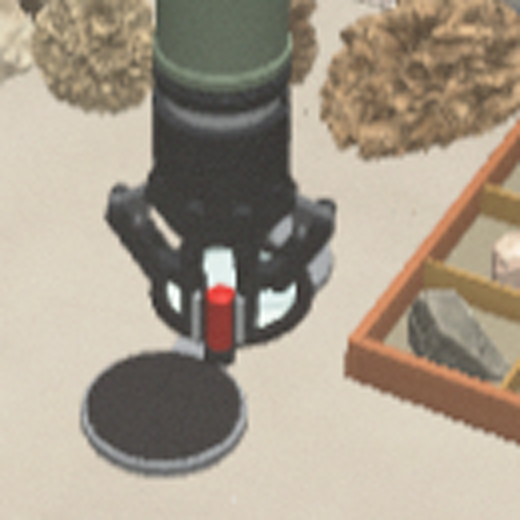

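Knob pinched (opening 17 mm). Now I lead it round anticlockwise.

>>> {"method": "move_arm", "body": {"slide": [[0.02, 0.98, 0], [0.09, 1.96, 0], [0.22, 3.13, 0], [0.41, 4.29, 0], [0.67, 5.44, 0], [0.98, 6.58, 0], [1.36, 7.7, 0], [1.79, 8.79, 0], [2.28, 9.86, 0], [2.63, 10.56, 0]], "twist": [[0, 0, -2.5], [0, 0, -5], [0, 0, -8], [0, 0, -11], [0, 0, -14], [0, 0, -17], [0, 0, -20], [0, 0, -23], [0, 0, -26], [0, 0, -28]], "gripper": [-0.8, -0.8, -0.8, -0.8, -0.8, -0.8, -0.8, -0.8, -0.8, -0.8]}}

```text
clock: 5.88
ee_pos: [545.9, -82.9, 139.7]
ee_rot: [2.825, 1.366, -0.005]
wrist_force: [-5.5, -5.2, 7.3]
width: 17.3
```

>>> {"method": "move_arm", "body": {"slide": [[0.02, 0.98, 0], [0.09, 1.96, 0], [0.22, 3.13, 0], [0.41, 4.29, 0], [0.67, 5.44, 0], [0.98, 6.58, 0], [1.36, 7.7, 0], [1.79, 8.79, 0], [2.28, 9.86, 0], [2.63, 10.56, 0]], "twist": [[0, 0, -2.5], [0, 0, -5], [0, 0, -8], [0, 0, -11], [0, 0, -14], [0, 0, -17], [0, 0, -20], [0, 0, -23], [0, 0, -26], [0, 0, -28]], "gripper": [-0.8, -0.8, -0.8, -0.8, -0.8, -0.8, -0.8, -0.8, -0.8, -0.8]}}

```text
clock: 6.72
ee_pos: [645.5, -131.2, 139.8]
ee_rot: [2.409, 2.005, -0.009]
wrist_force: [-5.1, -12.8, 3.7]
width: 17.0
```

```bash
python3 - <<'E'
from h import *
plan(484,3,140,113.3)
p=optics.capture("scene");c=p["color"];cv2.imwrite("pics/f1.png",cv2.resize(c[150:310,270:430],None,fx=3.5,fy=3.5,interpolation=cv2.INTER_CUBIC))
E
```

```text
slide [ 10.26 -18.32  -0.16] twist [  -0.5    0.4 -123.8]
slide [ 10.26 -18.32  -0.16] twist [ 0.4  0.4 56.2]
slide [ 10.26 -18.32  -0.16] twist [ 0.4  0.4 56.2]
now [ 645.5 -131.2  139.8] yaw -10.5 q [-0.33  0.46  1.41 -0.01  1.27 -0.14] w 17.0 t 6.7167 F [ -5.1 -12.8   3.7]
```

View pics/f1.png

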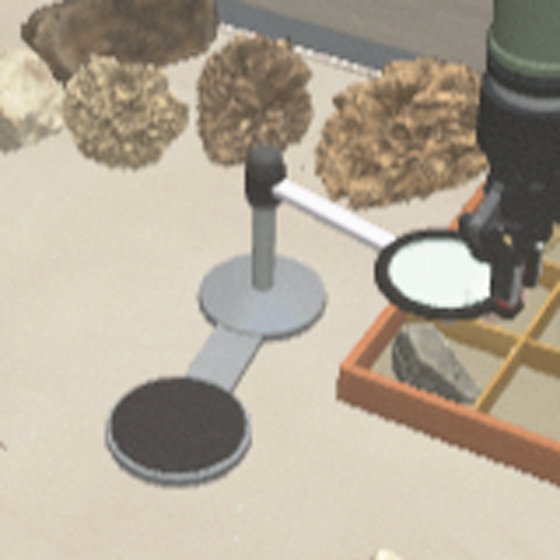

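The arm is swung well clear. Next I release the knob and lift.

>>> {"method": "move_arm", "body": {"slide": [[0, 0, 0], [0, 0, 0], [0, 0, 0], [0, 0, 0], [0, 0, -3], [0, 0, -6], [0, 0, -9], [0, 0, -10], [0, 0, -10], [0, 0, -10]], "twist": [[0, 0, 0], [0, 0, 0], [0, 0, 0], [0, 0, 0], [0, 0, 0], [0, 0, 0], [0, 0, 0], [0, 0, 0], [0, 0, 0], [0, 0, 0]], "gripper": [0.2, 0.2, 0.2, 0.2, 0.2, 0.5, 1, 1, 1, 1]}}

```text
clock: 7.6
ee_pos: [644.9, -124.6, 238.2]
ee_rot: [2.415, 2.009, 0.0]
wrist_force: [-0.4, 0.1, -0.5]
width: 85.3
```

```bash
python3 - <<'E'
from h import *
S=optics.capture("scene");T=optics.capture("top")
pickle.dump((S,T),open("st.pkl","wb"))
for p,n,g in((S,"scene",(321,272)),(T,"top",(334,268))):
    for thr in(80,95,110): print(n,disc(p,g,14,55,thr))
    for tg,z in(("magnifier_stand",0),("stage_centre",14),("post_axis",125),("lens_centre",123),("red_knob",150),("hematite",0)):
        for m in optics.mark_of(p,tg)[:3]: print(tg,round(m["confidence"],2),np.round(m["position"]),at_z(p,m["position"],z).round(1))
cv2.imwrite("pics/g1.png",np.vstack([cv2.resize(S["color"][205:260,180:280],None,fx=6,fy=5,interpolation=cv2.INTER_CUBIC),cv2.resize(T["color"][210:260,200:300],None,fx=6,fy=5,interpolation=cv2.INTER_CUBIC)]))
cv2.imwrite("pics/g2.png",np.hstack([cv2.resize(S["color"][150:300,285:385],None,fx=4,fy=4,interpolation=cv2.INTER_CUBIC),cv2.resize(T["color"][150:300,285:385],None,fx=4,fy=4,interpolation=cv2.INTER_CUBIC)]))
print(status.read_state()["ee_pos"])
E
```

```text
scene (array([492.4654738 , 101.78246911,   5.82848358]), np.float64(0.7356870904062213))
scene (array([522.65240093,  69.44592574,  48.87322677]), np.float64(0.4286119112398761))
scene (array([522.69268298,  69.38948856,  49.73358555]), np.float64(0.3450426344455177))
magnifier_stand 0.63 [344. 235.] [697.1  93.1   0. ]
stage_centre 0.71 [317. 269.] [524.6  81.   14. ]
post_axis 0.93 [349. 201.] [693.8  81.  125. ]
lens_centre 0.89 [392. 228.] [650.8 -66.9 123. ]
lens_centre 0.55 [462. 384.] [ 300.1 -371.7  123. ]
red_knob 0.9 [415. 232.] [ 635.4 -132.   150. ]
red_knob 0.63 [235. 285.] [270.5 136.9 150. ]
red_knob 0.43 [392. 226.] [627.4 -76.  150. ]
hematite 0.68 [195. 262.] [392.1 387.9  -0. ]
hematite 0.66 [216. 235.] [508.7 412.4   0. ]
hematite 0.57 [254. 248.] [519.1 282.7   0. ]
top (array([520.36242357,  72.55585872,  50.03894287]), np.float64(0.40807836958163557))
top (array([520.28499858,  72.5297148 ,  51.01026901]), np.float64(0.47566948931582786))
top (array([519.23603774,  72.37385379,  52.62977906]), np.float64(1.5746511683377131))
magnifier_stand 0.94 [341. 232.] [684.2  92.3   0. ]
post_axis 0.56 [342. 208.] [681.6  92.1 125. ]
post_axis 0.41 [236. 247.] [429.5 365.1 125. ]
lens_centre 0.71 [392. 226.] [656.3 -82.8 123. ]
red_knob 0.76 [408. 228.] [ 641.4 -135.9  150. ]
hematite 0.78 [224. 281.] [373.4 399.8   0. ]
hematite 0.63 [236. 252.] [497.  407.5   0. ]
[ 644.97294637 -125.02858254  238.33136194]
```

View pics/g1.png

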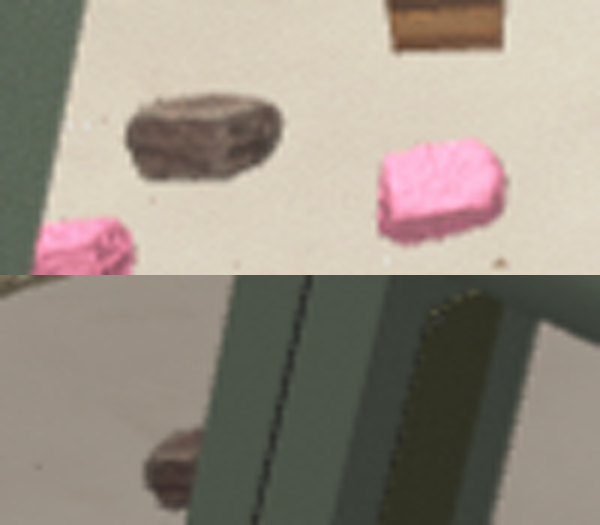

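View pics/g2.png

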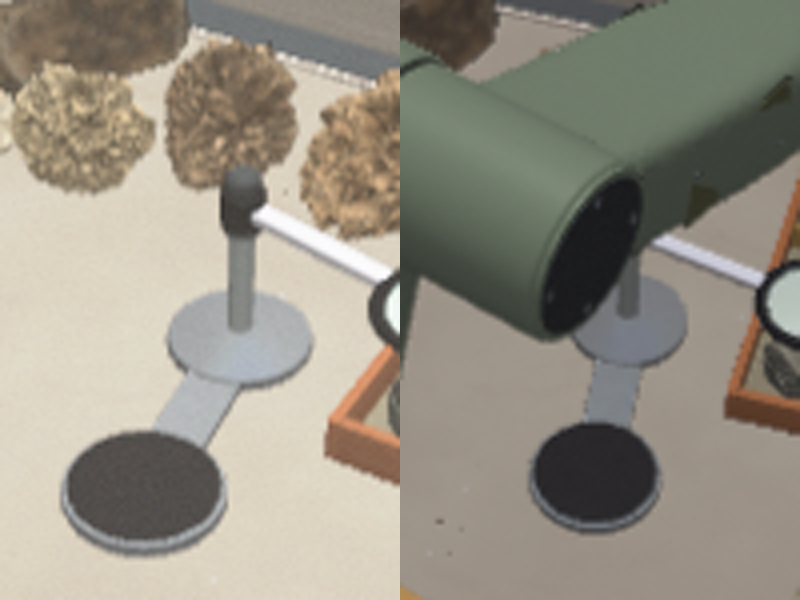

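>>> {"method": "move_arm", "body": {"slide": [[-3, -2.3, 0], [-6, -4.6, 0], [-9, -6.9, 0], [-12, -9.2, 0], [-15, -11.5, 0], [-18, -13.8, 0], [-21, -16, 0], [-24.2, -18.4, 0], [-24.2, -18.4, 0], [-24.2, -18.4, 0]], "twist": [[0, 0, 0], [0, 0, 0], [0, 0, 0], [0, 0, 0], [0, 0, 0], [0, 0, 0], [0, 0, 0], [0, 0, 0], [0, 0, 0], [0, 0, 0]], "gripper": [1, 1, 1, 1, 1, 1, 1, 1, 1, 1]}}

```text
clock: 9.13
ee_pos: [418.6, -331.0, 238.7]
ee_rot: [2.419, 2.003, 0.0]
wrist_force: [0.5, 0.2, 0.2]
width: 85.4
```

```bash
python3 - <<'E'
from h import *
S=optics.capture("scene");T=optics.capture("top")
pickle.dump((S,T),open("st2.pkl","wb"))
cv2.imwrite("pics/h0.png",T["color"])
cv2.imwrite("pics/h1.png",np.vstack([cv2.resize(S["color"][205:260,180:280],None,fx=6,fy=5,interpolation=cv2.INTER_CUBIC),cv2.resize(T["color"][210:260,200:300],None,fx=6,fy=5,interpolation=cv2.INTER_CUBIC)]))
for p in(S,T):
    for tg,z in(("magnifier_stand",0),("stage_centre",14),("post_axis",125),("lens_centre",123),("red_knob",150),("hematite",0)):
        for m in optics.mark_of(p,tg)[:3]: print(tg,round(m["confidence"],2),np.round(m["position"]),at_z(p,m["position"],z).round(1))
    for i,d in enumerate(optics.cut_out(p,"hematite")): print(i,d["confidence"],d["extent"],p["color"][d["pixels"]].mean(0).round());np.save(f"m_{'S' if p is S else 'T'}{i}.npy",d["pixels"])
E
```

```text
magnifier_stand 0.72 [346. 234.] [703.4  91.    0. ]
stage_centre 0.87 [318. 268.] [527.7  81.   14. ]
post_axis 0.83 [347. 200.] [694.7  87.6 125. ]
post_axis 0.39 [460. 341.] [ 392.3 -335.4  125. ]
lens_centre 0.88 [394. 228.] [656.1 -69.7 123. ]
lens_centre 0.45 [153. 244.] [299. 417. 123.]
red_knob 0.76 [416. 233.] [ 633.2 -135.1  150. ]
hematite 0.67 [252. 248.] [515.8 287.5   0. ]
hematite 0.67 [233. 286.] [372.4 242.1   0. ]
hematite 0.47 [417. 232.] [813.2 -81.9   0. ]
0 0.93 [240.3, 230.4, 262.8, 253.7] [183. 157. 228.]
stage_centre 0.93 [332. 267.] [521.3  75.5  14. ]
hematite 0.69 [223. 281.] [372.9 401.7   0. ]
hematite 0.6 [235. 250.] [503.8 414.3   0. ]
0 0.75 [215.6, 269.0, 234.3, 288.4] [115.  94. 169.]
1 0.63 [223.9, 238.7, 245.5, 261.4] [70. 77. 89.]
```

View pics/h0.png

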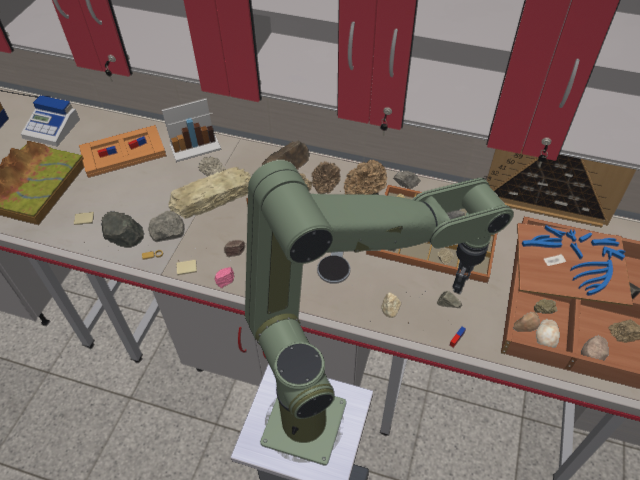

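View pics/h1.png

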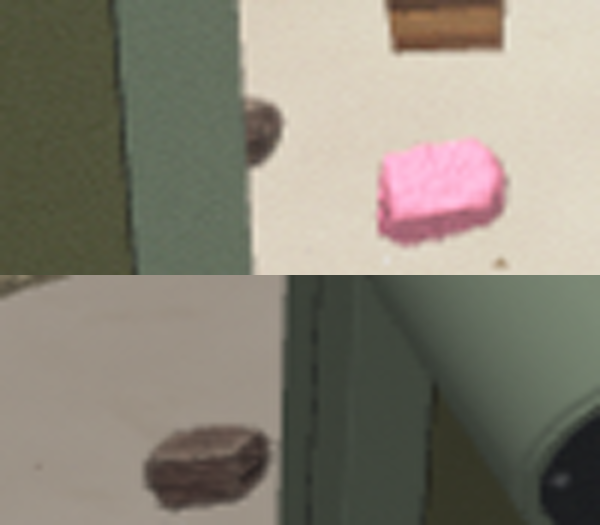

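```bash
python3 - <<'E'
from h import *
from scipy.optimize import minimize
S=pickle.load(open("st.pkl","rb"))[0];T=pickle.load(open("st2.pkl","rb"))[1]
s=6
data=[]
for p,(x0,x1,y0,y1) in((S,(195,232,215,250)),(T,(218,247,235,266))):
    g=cv2.cvtColor(p["color"],cv2.COLOR_BGR2GRAY)[y0:y1,x0:x1]
    im=cv2.resize(g,None,fx=s,fy=s,interpolation=cv2.INTER_CUBIC)
    bg=np.median(im);dk=np.percentile(im,8);m=(im<(bg+dk)/2).astype(np.uint8)
    n,l,st,ce=cv2.connectedComponentsWithStats(m);k=1+np.argmax(st[1:,4]);m=(l==k).astype(np.uint8)
    print(bg,dk,st[k]);data.append((p,x0,y0,m))
n=4
th=np.linspace(0,2*np.pi,48,endpoint=False)
def model(q,e):
    x,y,yaw=q[:3]
    c,sn=np.cos(th),np.sin(th)
    u=np.sign(c)*np.abs(c)**(2/e);v=np.sign(sn)*np.abs(sn)**(2/e)
    out=[]
    for z,f in((0,.88),(8,.97),(20,1),(35,.97),(44,.88),(48,.75)):
        X=29.5*u*f;Y=37.5*v*f
        out.append(np.c_[x+X*np.cos(yaw)-Y*np.sin(yaw),y+X*np.sin(yaw)+Y*np.cos(yaw),np.full(48,z)])
    return np.vstack(out)
def cost(q,e,which=(0,1)):
    c=0
    for i in which:
        p,x0,y0,m=data[i]
        uv=(proj(p,model(q,e))-[x0,y0]+.5)*s-.5
        h=cv2.convexHull(uv.astype(np.float32));r=np.zeros_like(m);cv2.fillConvexPoly(r,(h*16).round().astype(np.int32),1,shift=4)
        c+=1-(r&m).sum()/(r|m).sum()
    return c
for e in(2.5,4,8):
  for w in((0,1),(0,),(1,)):
    R=[]
    for a in range(0,180,20):
        r=minimize(cost,[507,412,np.radians(a)],args=(e,w),method="Nelder-Mead",options=dict(initial_simplex=[[507,412,np.radians(a)],[515,412,np.radians(a)],[507,420,np.radians(a)],[507,412,np.radians(a+15)]]))
        R.append((r.fun,*r.x[:2],np.degrees(r.x[2])%180))
    R.sort();print(e,w,np.round(R[:3],3).tolist())
E
```

```text
207.0 88.0 [   35    55   157   103 12948]
148.0 61.0 [  37   33  126  100 9256]
2.5 (0, 1) [[0.693, 503.636, 414.526, 79.686], [0.693, 504.083, 415.01, 78.279], [0.693, 503.602, 414.835, 77.957]]
2.5 (0,) [[0.337, 503.341, 411.042, 90.173], [0.337, 504.491, 412.136, 88.687], [0.337, 504.389, 411.989, 89.947]]
2.5 (1,) [[0.327, 500.136, 413.884, 80.806], [0.327, 500.385, 413.918, 80.67], [0.328, 499.64, 413.56, 80.235]]
4 (0, 1) [[0.754, 504.295, 414.088, 93.232], [0.755, 504.232, 414.182, 93.071], [0.757, 506.358, 414.62, 96.354]]
4 (0,) [[0.369, 503.457, 410.794, 106.264], [0.369, 503.567, 410.917, 105.613], [0.37, 503.507, 410.795, 106.449]]
4 (1,) [[0.365, 504.367, 414.456, 91.715], [0.366, 504.362, 414.444, 91.751], [0.366, 504.567, 414.552, 91.525]]
8 (0, 1) [[0.803, 509.734, 414.985, 102.401], [0.803, 509.781, 414.951, 102.288], [0.804, 509.886, 414.931, 100.942]]
8 (0,) [[0.399, 505.958, 411.334, 110.73], [0.4, 505.462, 410.998, 110.375], [0.4, 505.996, 411.637, 111.749]]
8 (1,) [[0.383, 509.054, 416.272, 100.424], [0.383, 509.105, 416.303, 100.684], [0.383, 508.605, 415.239, 98.528]]
```

```bash
cat > fit.py <<'E'
from h import *
from scipy.optimize import minimize
s=6
def seg(p,win,color=None):
    x0,x1,y0,y1=win
    g=cv2.cvtColor(p["color"],cv2.COLOR_BGR2GRAY)[y0:y1,x0:x1]
    im=cv2.resize(g,None,fx=s,fy=s,interpolation=cv2.INTER_CUBIC)
    bg=np.median(im);dk=np.percentile(im,8);m=(im<bg*.55+dk*.45).astype(np.uint8)
    n,l,st,ce=cv2.connectedComponentsWithStats(m);k=1+np.argmax(st[1:,4]);return (p,x0,y0,(l==k).astype(np.uint8))
th=np.linspace(0,2*np.pi,48,endpoint=False)
def model(q,e,ez,z0=0):
    x,y,yaw=q[:3];pw=lambda a,k:np.sign(a)*np.abs(a)**(2/k)
    u,v=pw(np.cos(th),e),pw(np.sin(th),e);out=[]
    for t in np.linspace(-np.pi/2,np.pi/2,15):
        f=pw(np.cos(t),ez);z=z0+24+24*pw(np.sin(t),ez);X=29.5*u*f;Y=37.5*v*f
        out.append(np.c_[x+X*np.cos(yaw)-Y*np.sin(yaw),y+X*np.sin(yaw)+Y*np.cos(yaw),np.full(48,z)])
    return np.vstack(out)
def cost(q,e,ez,data,z0=0):
    c=0
    for p,x0,y0,m in data:
        uv=(proj(p,model(q,e,ez,z0))-[x0,y0]+.5)*s-.5
        h=cv2.convexHull(uv.astype(np.float32));r=np.zeros_like(m);cv2.fillConvexPoly(r,(h*16).round().astype(np.int32),1,shift=4)
        c+=1-(r&m).sum()/(r|m).sum()
    return c/len(data)
def fit(data,x,y,e,ez,z0=0):
    R=[]
    for a in range(0,180,20):
        a=np.radians(a)
        r=minimize(cost,[x,y,a],args=(e,ez,data,z0),method="Nelder-Mead",options=dict(initial_simplex=[[x,y,a],[x+8,y,a],[x,y+8,a],[x,y,a+.25]]))
        R.append((r.fun,*r.x[:2],np.degrees(r.x[2])%180))
    R.sort();return R
E
python3 - <<'E'
from fit import *
S=pickle.load(open("st.pkl","rb"))[0];T=pickle.load(open("st2.pkl","rb"))[1]
A=seg(S,(195,232,215,250));B=seg(T,(218,247,235,266))
for e in(2,3,4):
  for ez in(1.5,2,3):
    R=fit([A,B],505,412,e,ez);print(e,ez,np.round(R[:3],2).tolist())
E
```

```text
2 1.5 [[0.12, 495.11, 409.25, 48.67], [0.12, 495.26, 409.02, 47.39], [0.12, 495.21, 409.14, 49.94]]
2 2 [[0.13, 495.11, 408.87, 40.7], [0.13, 495.14, 408.93, 40.6], [0.13, 495.39, 408.54, 38.85]]
2 3 [[0.22, 496.7, 409.75, 48.74], [0.22, 497.42, 409.99, 47.24], [0.22, 497.36, 409.93, 48.51]]
3 1.5 [[0.11, 495.22, 407.7, 39.07], [0.11, 495.2, 407.68, 39.05], [0.11, 495.35, 407.25, 39.08]]
3 2 [[0.17, 495.38, 406.73, 31.08], [0.17, 496.34, 408.58, 56.84], [0.18, 495.43, 407.55, 34.76]]
3 3 [[0.26, 498.37, 410.12, 74.43], [0.26, 498.12, 409.79, 75.11], [0.26, 497.27, 409.95, 75.24]]
4 1.5 [[0.13, 495.36, 406.84, 33.82], [0.13, 495.37, 406.84, 33.79], [0.13, 495.63, 406.61, 35.09]]
4 2 [[0.2, 495.42, 407.68, 26.24], [0.2, 495.65, 408.25, 24.53], [0.2, 495.75, 407.93, 27.85]]
4 3 [[0.29, 497.44, 410.01, 81.68], [0.29, 497.17, 409.91, 82.21], [0.29, 497.26, 409.84, 82.51]]
```

Both silhouettes agree: the lump is at about (497, 409) with its short axis at about 42°. The crop shows the dark brown lump, not a pink one. Moving over it now.

>>> {"method": "move_arm", "body": {"slide": [[3.7, -0.3, 0], [7.4, -0.6, 0], [11, -0.9, 0], [14.8, -1.2, 0], [18.5, -1.4, 0], [22, -1.7, 0], [26, -2, 0], [30, -2.3, 0], [33.5, -2.6, 0], [37, -2.9, 0]], "twist": [[0, 0, -3], [0, 0, -6], [0, 0, -9], [0, 0, -12], [0, 0, -15], [0, 0, -18], [0, 0, -21], [0, 0, -24], [0, 0, -26], [0, 0, -28]], "gripper": [1, 1, 1, 1, 1, 1, 1, 1, 1, 1]}}

```text
clock: 10.77
ee_pos: [458.7, 41.5, 238.6]
ee_rot: [1.855, 2.535, 0.001]
wrist_force: [0.0, 1.1, 0.1]
width: 85.7
```

```bash
python3 -c "
from h import *
plan(497,409,150,42)"
```

```text
slide [33.87 14.76  8.86] twist [  0.    0.  -24.4]
slide [33.87 14.76  8.86] twist [ 0.000e+00 -1.000e-01  1.556e+02]
slide [33.87 14.76  8.86] twist [ 0.000e+00 -1.000e-01  1.556e+02]
now [458.7  41.5 238.6] yaw 17.6 q [-0.1  -0.05  1.8   0.    1.39 -0.41] w 85.7 t 10.7667 F [0.  1.1 0.1]
```

>>> {"method": "move_arm", "body": {"slide": [[3.4, 1.5, 0.5], [6.8, 3, 1], [10.2, 4.4, 2], [13.6, 5.9, 3], [17, 7.4, 4], [20.4, 8.9, 5], [24, 10.4, 6], [27.5, 12, 7], [31, 13.5, 8], [33.9, 14.8, 8.8]], "twist": [[0, 0, -3], [0, 0, -6], [0, 0, -9], [0, 0, -12], [0, 0, -15], [0, 0, -18], [0, 0, -20], [0, 0, -22], [0, 0, -24], [0, 0, -24.4]], "gripper": [1, 1, 1, 1, 1, 1, 1, 1, 1, 1]}}

```text
clock: 11.6
ee_pos: [497.5, 410.0, 149.2]
ee_rot: [-1.277, -2.87, 0.0]
wrist_force: [-0.1, 0.0, 0.5]
width: 85.6
```

```bash
python3 - <<'E'
from h import *
S=optics.capture("scene")
print(proj(S,[[497,409,0],[497,409,48],[497,409,150]]).round(1).tolist())
cv2.imwrite("pics/i1.png",cv2.resize(S["color"][170:270,150:290],None,fx=5,fy=5,interpolation=cv2.INTER_CUBIC))
plan(497,409,6,42)
E
```

```text
[[213.8, 238.0], [211.4, 225.0], [206.0, 195.5]]
slide [-0.49 -0.39 14.12] twist [ 0.1 -0.2  0.2]
slide [-0.49 -0.39 14.12] twist [ 4.000e-01  1.000e-01 -1.798e+02]
slide [-0.49 -0.39 14.12] twist [ 4.000e-01  1.000e-01 -1.798e+02]
now [496.9 414.7 147.2] yaw 42.2 q [ 0.56  0.43  1.43  0.    1.28 -0.18] w 85.6 t 11.65 F [ 1.8  3.2 -0.6]
```

View pics/i1.png

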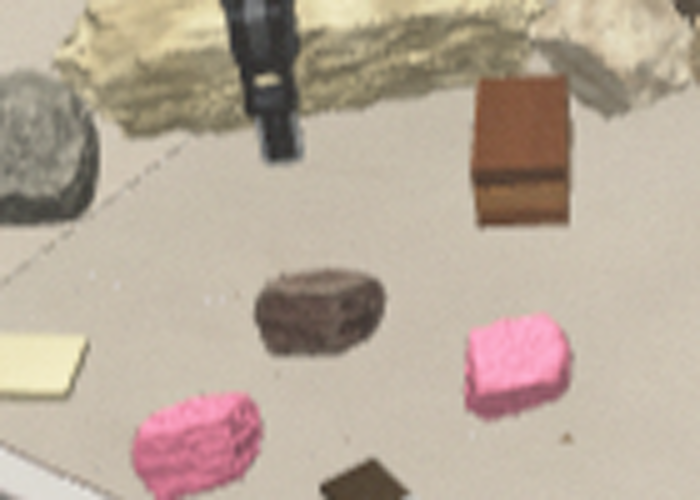

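>>> {"method": "move_arm", "body": {"slide": [[0, 0, 2], [0, 0, 4], [0, 0, 6], [0, 0, 7.5], [0, 0, 9], [0, 0, 9], [0, 0, 9], [0, 0, 9], [0, 0, 9], [0, 0, 9]], "twist": [[0, 0, 0], [0, 0, 0], [0, 0, 0], [0, 0, 0], [0, 0, 0], [0, 0, 0], [0, 0, 0], [0, 0, 0], [0, 0, 0], [0, 0, 0]], "gripper": [1, 1, 1, 1, 1, 1, 1, 1, 1, 1]}}

```text
clock: 12.48
ee_pos: [499.1, 408.0, 62.0]
ee_rot: [1.28, 2.867, 0.004]
wrist_force: [-0.1, -1.0, 0.6]
width: 85.4
```

```bash
python3 - <<'E'
from h import *
S=optics.capture("scene");T=optics.capture("top")
cv2.imwrite("pics/j1.png",np.hstack([cv2.resize(S["color"][195:255,180:250],None,fx=5.5,fy=7,interpolation=cv2.INTER_CUBIC),cv2.resize(T["color"][215:275,200:270],None,fx=5.5,fy=7,interpolation=cv2.INTER_CUBIC)]))
plan(497,409,6,42)
E
```

```text
slide [ 0.2  -0.06  5.55] twist [ 0.1  0.  -0.1]
slide [ 0.2  -0.06  5.55] twist [  0.   -0.2 179.9]
slide [ 0.2  -0.06  5.55] twist [  0.   -0.2 179.9]
now [498.7 407.9  61.5] yaw 41.9 q [ 0.55  0.52  1.49  0.    1.12 -0.18] w 85.2 t 12.5833 F [0.5 0.2 0.2]
```

View pics/j1.png

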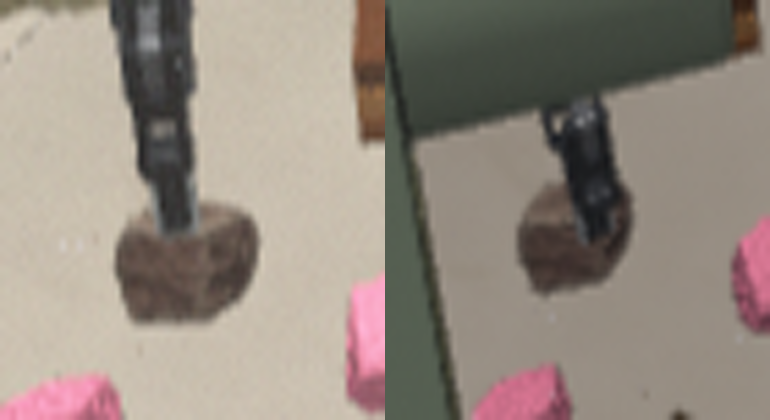

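>>> {"method": "move_arm", "body": {"slide": [[0, 0, 1.5], [0, 0, 3], [0, 0, 4.2], [0, 0, 5], [0, 0, 5.5], [0, 0, 5.5], [0, 0, 5.5], [0, 0, 5.5], [0, 0, 5.5], [0, 0, 5.5]], "twist": [[0, 0, 0], [0, 0, 0], [0, 0, 0], [0, 0, 0], [0, 0, 0], [0, 0, 0], [0, 0, 0], [0, 0, 0], [0, 0, 0], [0, 0, 0]], "gripper": [1, 1, 1, 1, 1, 1, 1, 1, 1, 1]}}

```text
clock: 13.42
ee_pos: [498.6, 407.9, 6.2]
ee_rot: [1.28, 2.868, 0.002]
wrist_force: [-0.4, 0.4, -0.4]
width: 85.8
```

```bash
python3 - <<'E'
from h import *
S=optics.capture("scene");T=optics.capture("top")
cv2.imwrite("pics/j2.png",np.hstack([cv2.resize(S["color"][195:255,180:250],None,fx=5.5,fy=7,interpolation=cv2.INTER_CUBIC),cv2.resize(T["color"][215:275,200:270],None,fx=5.5,fy=7,interpolation=cv2.INTER_CUBIC)]))
plan(497,409,6,42)
E
```

```text
slide [ 0.19 -0.01 -0.01] twist [ 0.1  0.  -0.1]
slide [ 0.19 -0.01 -0.01] twist [ 0.000e+00 -1.000e-01  1.799e+02]
slide [ 0.19 -0.01 -0.01] twist [ 0.000e+00 -1.000e-01  1.799e+02]
now [498.3 407.7   5.9] yaw 41.9 q [ 0.55  0.6   1.51 -0.    1.03 -0.18] w 85.5 t 13.5167 F [-0.1 -0.3  0. ]
```

View pics/j2.png

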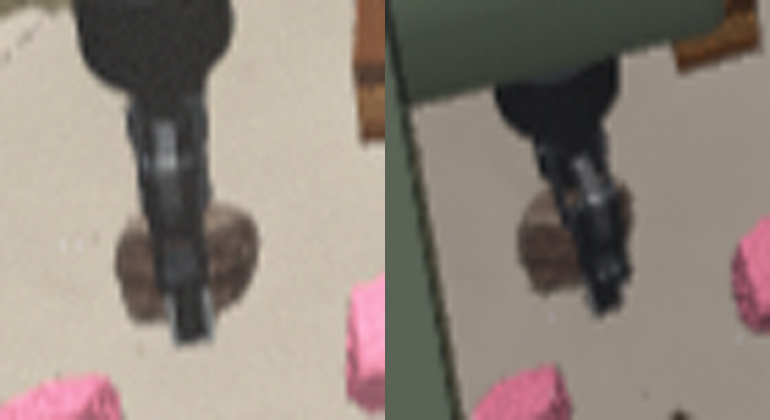

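>>> {"method": "move_arm", "body": {"slide": [[0, 0, 0], [0, 0, 0], [0, 0, 0], [0, 0, 0], [0, 0, 0], [0, 0, 0], [0, 0, 0], [0, 0, 0], [0, 0, 0], [0, 0, 0]], "twist": [[0, 0, 0], [0, 0, 0], [0, 0, 0], [0, 0, 0], [0, 0, 0], [0, 0, 0], [0, 0, 0], [0, 0, 0], [0, 0, 0], [0, 0, 0]], "gripper": [0.6, 0.3, 0, -0.2, -0.5, -0.8, -0.8, -0.8, -0.8, -0.8], "newtons": 50}}

```text
clock: 14.35
ee_pos: [500.1, 409.0, 7.3]
ee_rot: [1.279, 2.866, 0.008]
wrist_force: [2.4, 0.9, 6.0]
width: 54.6
```

```bash
python3 - <<'E'
from h import *
S=optics.capture("scene");T=optics.capture("top")
cv2.imwrite("pics/j3.png",np.hstack([cv2.resize(S["color"][195:255,180:250],None,fx=5.5,fy=7,interpolation=cv2.INTER_CUBIC),cv2.resize(T["color"][215:275,200:270],None,fx=5.5,fy=7,interpolation=cv2.INTER_CUBIC)]))
plan(497,409,6,42)
E
```

```text
slide [ 0.21 -0.23  0.12] twist [ 0.3  0.  -0.1]
slide [ 0.21 -0.23  0.12] twist [ 1.000e-01 -5.000e-01  1.799e+02]
slide [ 0.21 -0.23  0.12] twist [ 1.000e-01 -5.000e-01  1.799e+02]
now [500.1 409.    7.3] yaw 41.9 q [ 0.55  0.6   1.51  0.    1.03 -0.18] w 54.9 t 14.45 F [2.9 2.6 5.2]
```

View pics/j3.png

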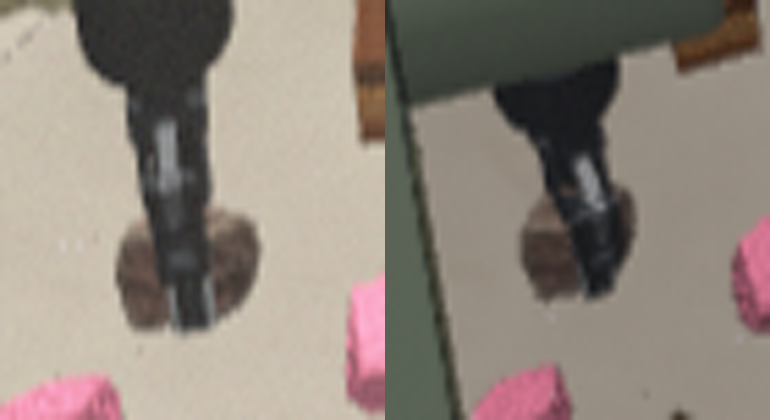

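>>> {"method": "move_arm", "body": {"slide": [[0, 0, -0.3], [0, 0, -0.8], [0, 0, -1.5], [0, 0, -2.5], [0, 0, -4], [0, 0, -6], [0, 0, -8], [0, 0, -10], [0, 0, -12], [0, 0, -13]], "twist": [[0, 0, 0], [0, 0, 0], [0, 0, 0], [0, 0, 0], [0, 0, 0], [0, 0, 0], [0, 0, 0], [0, 0, 0], [0, 0, 0], [0, 0, 0]], "gripper": [-0.8, -0.8, -0.8, -0.8, -0.8, -0.8, -0.8, -0.8, -0.8, -0.8]}}

```text
clock: 15.28
ee_pos: [499.0, 408.1, 138.7]
ee_rot: [1.279, 2.867, 0.005]
wrist_force: [1.0, 0.9, -3.4]
width: 55.0
```

```bash
python3 - <<'E'
from h import *
S=optics.capture("scene")
cv2.imwrite("pics/k1.png",cv2.resize(S["color"][145:255,170:260],None,fx=5.5,fy=5.5,interpolation=cv2.INTER_CUBIC))
plan(521,71,140,42)
E
```

```text
slide [-26.54 -20.99  -0.08] twist [ 0.4  0.1 -0.1]
slide [-26.54 -20.99  -0.08] twist [ 1.000e-01 -6.000e-01  1.799e+02]
slide [-26.54 -20.99  -0.08] twist [ 1.000e-01 -6.000e-01  1.799e+02]
now [499.9 408.7 140.3] yaw 41.9 q [ 0.55  0.43  1.45 -0.    1.26 -0.18] w 54.7 t 15.3333 F [ 1.7  0.1 -1.8]
```

View pics/k1.png

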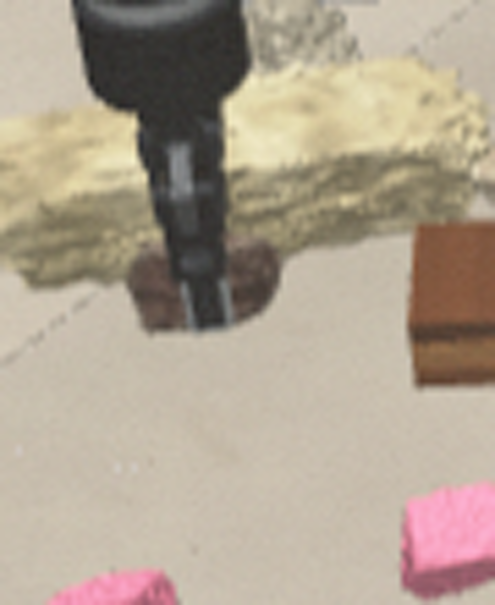

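>>> {"method": "move_arm", "body": {"slide": [[-0.8, -0.6, 0], [-2.4, -1.9, 0], [-4.4, -3.5, 0], [-6.4, -5.1, 0], [-8.4, -6.6, 0], [-10.4, -8.2, 0], [-12.4, -9.8, 0], [-14.4, -11.4, 0], [-16, -12.7, 0], [-17, -13.4, 0]], "twist": [[0, 0, 0], [0, 0, 0], [0, 0, 0], [0, 0, 0], [0, 0, 0], [0, 0, 0], [0, 0, 0], [0, 0, 0], [0, 0, 0], [0, 0, 0]], "gripper": [-0.8, -0.8, -0.8, -0.8, -0.8, -0.8, -0.8, -0.8, -0.8, -0.8]}}

```text
clock: 16.17
ee_pos: [509.8, 188.2, 133.1]
ee_rot: [-1.282, -2.864, 0.006]
wrist_force: [-0.5, 0.3, -3.6]
width: 54.5
```

```bash
python3 - <<'E'
from h import *
plan(521.5,71,100,42)
E
```

```text
slide [-9.53 -6.93  3.33] twist [-0.3 -0.1 -0.2]
slide [-9.53 -6.93  3.33] twist [-1.000e-01  4.000e-01  1.798e+02]
slide [-9.53 -6.93  3.33] twist [-1.000e-01  4.000e-01  1.798e+02]
now [509.8 188.2 133.1] yaw 41.8 q [ 0.2   0.25  1.71 -0.    1.19 -0.53] w 54.5 t 16.1667 F [-0.5  0.3 -3.6]
```

>>> {"method": "move_arm", "body": {"slide": [[-1.5, -1.1, 0.3], [-3.5, -2.6, 0.8], [-5.5, -4, 1.4], [-7.2, -5.2, 2], [-8.5, -6.2, 2.6], [-9.3, -6.8, 3], [-9.5, -7, 3.3], [-9.5, -7, 3.3], [-9.5, -7, 3.3], [-9.5, -7, 3.3]], "twist": [[0, 0, 0], [0, 0, 0], [0, 0, 0], [0, 0, 0], [0, 0, 0], [0, 0, 0], [0, 0, 0], [0, 0, 0], [0, 0, 0], [0, 0, 0]], "gripper": [-0.8, -0.8, -0.8, -0.8, -0.8, -0.8, -0.8, -0.8, -0.8, -0.8]}}

```text
clock: 17.0
ee_pos: [523.2, 74.9, 102.4]
ee_rot: [1.279, 2.87, 0.001]
wrist_force: [0.3, -0.0, -4.0]
width: 54.6
```

```bash
python3 - <<'E'
from h import *
S=optics.capture("scene");T=optics.capture("top")
cv2.imwrite("pics/l1.png",np.hstack([cv2.resize(S["color"][195:300,270:360],None,fx=4.4,fy=5.5,interpolation=cv2.INTER_CUBIC),cv2.resize(T["color"][195:300,280:370],None,fx=4.4,fy=5.5,interpolation=cv2.INTER_CUBIC)]))
plan(521.5,71,22,42)
E
```

```text
slide [-0.16 -0.41  8.07] twist [ 0.  0. -0.]
slide [-0.16 -0.41  8.07] twist [ 0.0e+00 -1.0e-01  1.8e+02]
slide [-0.16 -0.41  8.07] twist [ 0.0e+00 -1.0e-01  1.8e+02]
now [523.4  74.9 102.7] yaw 42.0 q [-0.02  0.25  1.77  0.    1.11 -0.75] w 54.6 t 17.1 F [ 0.3  0.3 -3.1]
```

View pics/l1.png

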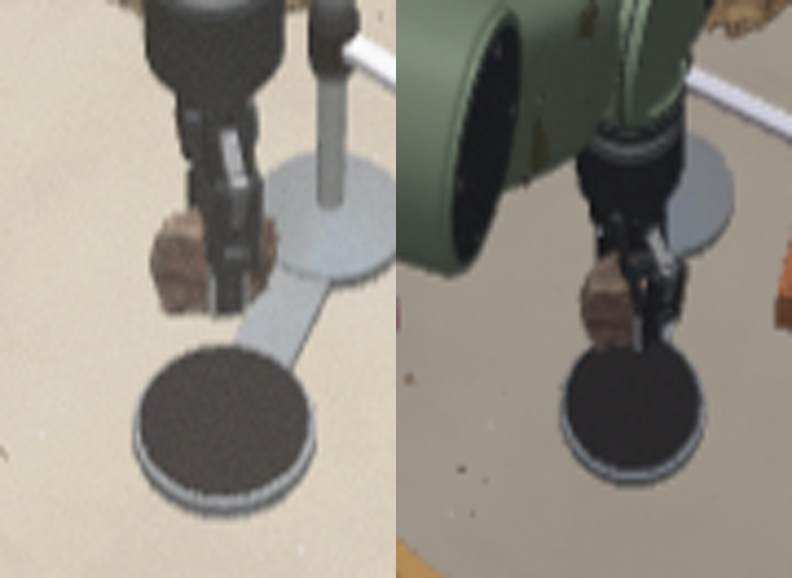

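>>> {"method": "move_arm", "body": {"slide": [[-0.1, -0.1, 1.5], [-0.1, -0.2, 3], [-0.2, -0.4, 4.5], [-0.2, -0.4, 5.8], [-0.2, -0.4, 6.6], [-0.2, -0.4, 7], [-0.2, -0.4, 7], [-0.2, -0.4, 7], [-0.2, -0.4, 7], [-0.2, -0.4, 7]], "twist": [[0, 0, 0], [0, 0, 0], [0, 0, 0], [0, 0, 0], [0, 0, 0], [0, 0, 0], [0, 0, 0], [0, 0, 0], [0, 0, 0], [0, 0, 0]], "gripper": [-0.8, -0.8, -0.8, -0.8, -0.8, -0.8, -0.8, -0.8, -0.8, -0.8]}}

```text
clock: 17.93
ee_pos: [522.5, 69.9, 33.3]
ee_rot: [1.279, 2.867, 0.001]
wrist_force: [0.5, 0.8, -3.5]
width: 54.6
```

```bash
python3 - <<'E'
from h import *
S=optics.capture("scene");T=optics.capture("top")
cv2.imwrite("pics/l2.png",np.hstack([cv2.resize(S["color"][225:300,275:365],None,fx=4.4,fy=7,interpolation=cv2.INTER_CUBIC),cv2.resize(T["color"][225:300,290:380],None,fx=4.4,fy=7,interpolation=cv2.INTER_CUBIC)]))
plan(521.5,71,21,42)
E
```

```text
slide [0.13 0.02 1.21] twist [ 0.1  0.1 -0.1]
slide [0.13 0.02 1.21] twist [ 1.000e-01 -1.000e-01  1.799e+02]
slide [0.13 0.02 1.21] twist [ 1.000e-01 -1.000e-01  1.799e+02]
now [522.2  69.9  33.1] yaw 41.9 q [-0.03  0.36  1.81  0.    0.97 -0.76] w 54.7 t 18.0333 F [-0.1 -0.1 -3.5]
```

View pics/l2.png

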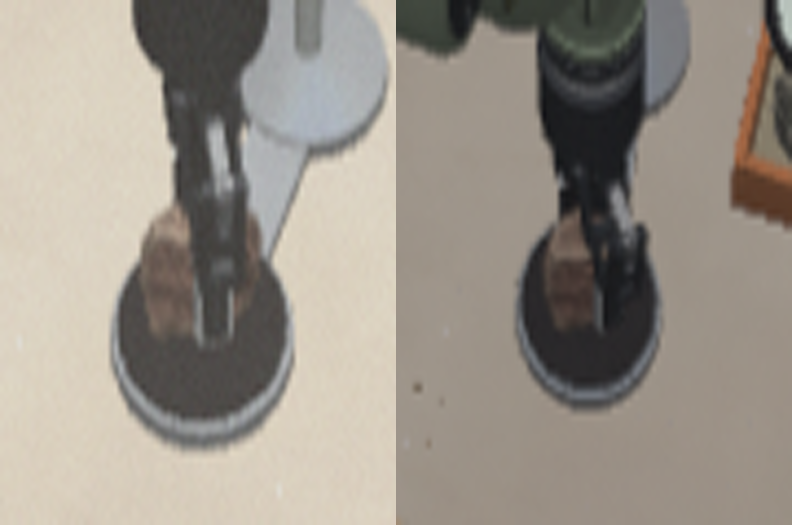

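>>> {"method": "move_arm", "body": {"slide": [[0.1, 0, 0.2], [0.1, 0, 0.4], [0.1, 0, 0.6], [0.1, 0, 0.8], [0.1, 0, 0.9], [0.1, 0, 1.0], [0.1, 0, 1.1], [0.1, 0, 1.1], [0.1, 0, 1.1], [0.1, 0, 1.1]], "twist": [[0, 0, 0], [0, 0, 0], [0, 0, 0], [0, 0, 0], [0, 0, 0], [0, 0, 0], [0, 0, 0], [0, 0, 0], [0, 0, 0], [0, 0, 0]], "gripper": [-0.8, -0.8, -0.8, -0.8, -0.8, -0.8, -0.8, -0.8, -0.8, -0.8]}}

```text
clock: 18.87
ee_pos: [521.0, 70.6, 21.3]
ee_rot: [1.28, 2.869, 0.0]
wrist_force: [-0.0, 0.2, -1.7]
width: 54.7
```

```bash
python3 - <<'E'
from h import *
plan(521.5,71,21,42)
E
```

```text
slide [-0.    0.07  0.03] twist [ 0.   0.  -0.1]
slide [-0.    0.07  0.03] twist [  0.   -0.  179.9]
slide [-0.    0.07  0.03] twist [  0.   -0.  179.9]
now [521.   70.6  21.3] yaw 41.9 q [-0.03  0.38  1.82  0.    0.95 -0.76] w 54.7 t 18.8667 F [-0.   0.2 -1.7]
```

Contact has begun (wrist load down from 3.5 to 1.7 N). I'll lower 1 mm more and then release gently.

>>> {"method": "move_arm", "body": {"slide": [[0, 0, 0.05], [0, 0, 0.1], [0, 0, 0.1], [0, 0, 0.1], [0, 0, 0.1], [0, 0, 0.1], [0, 0, 0.1], [0, 0, 0.1], [0, 0, 0.1], [0, 0, 0.1]], "twist": [[0, 0, 0], [0, 0, 0], [0, 0, 0], [0, 0, 0], [0, 0, 0], [0, 0, 0], [0, 0, 0], [0, 0, 0], [0, 0, 0], [0, 0, 0]], "gripper": [-0.8, -0.8, 0.3, 0.4, 0.6, 0.8, 1, 1, 1, 1]}}

```text
clock: 19.7
ee_pos: [520.9, 70.6, 20.2]
ee_rot: [1.28, 2.869, 0.0]
wrist_force: [-0.2, 0.0, -0.4]
width: 85.5
```

```bash
python3 - <<'E'
from h import *
S=optics.capture("scene");T=optics.capture("top")
cv2.imwrite("pics/l3.png",np.hstack([cv2.resize(S["color"][225:300,275:365],None,fx=4.4,fy=7,interpolation=cv2.INTER_CUBIC),cv2.resize(T["color"][225:300,290:380],None,fx=4.4,fy=7,interpolation=cv2.INTER_CUBIC)]))
plan(521.5,71,21,42)
E
```

```text
slide [-0.01  0.08 -0.08] twist [-0.  -0.  -0.1]
slide [-0.01  0.08 -0.08] twist [ -0.    0.  179.9]
slide [-0.01  0.08 -0.08] twist [ -0.    0.  179.9]
now [520.8  70.6  20.2] yaw 41.9 q [-0.03  0.38  1.82 -0.    0.94 -0.76] w 85.6 t 19.8 F [-0.8 -0.3  0.1]
```

View pics/l3.png

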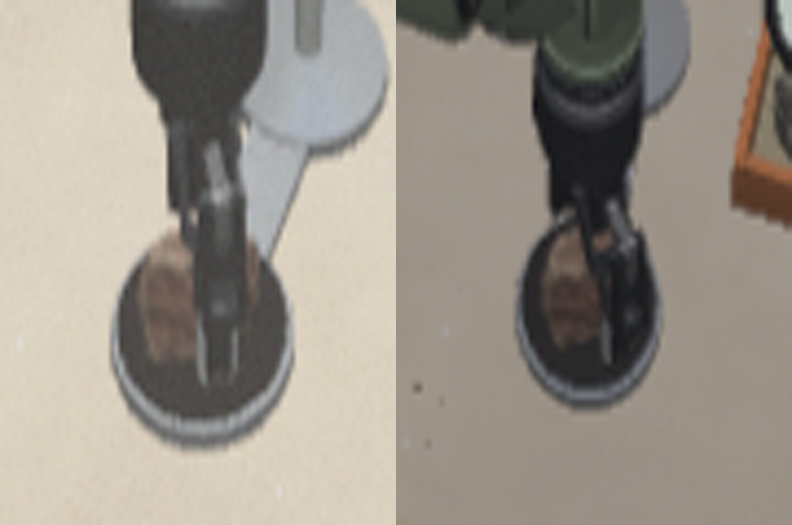

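Released on the stage. Lifting straight up to z ≈ 230 and checking the placement.

>>> {"method": "move_arm", "body": {"slide": [[0, 0, -1], [0, 0, -3], [0, 0, -5], [0, 0, -8], [0, 0, -11], [0, 0, -14], [0, 0, -17], [0, 0, -20], [0, 0, -22], [0, 0, -22]], "twist": [[0, 0, 0], [0, 0, 0], [0, 0, 0], [0, 0, 0], [0, 0, 0], [0, 0, 0], [0, 0, 0], [0, 0, 0], [0, 0, 0], [0, 0, 0]], "gripper": [1, 1, 1, 1, 1, 1, 1, 1, 1, 1]}}

```text
clock: 20.63
ee_pos: [524.3, 70.6, 247.2]
ee_rot: [1.275, 2.859, 0.007]
wrist_force: [1.7, -0.1, 0.8]
width: 85.9
```

```bash
python3 - <<'E'
from h import *
S=optics.capture("scene");T=optics.capture("top")
pickle.dump((S,T),open("st3.pkl","wb"))
cv2.imwrite("pics/l4.png",np.hstack([cv2.resize(S["color"][205:300,275:365],None,fx=4.4,fy=6,interpolation=cv2.INTER_CUBIC),cv2.resize(T["color"][205:300,290:380],None,fx=4.4,fy=6,interpolation=cv2.INTER_CUBIC)]))
for p in(S,T):
    for m in optics.mark_of(p,"hematite")[:3]: print(round(m["confidence"],2),np.round(m["position"]),at_z(p,m["position"],14).round(1))
plan(646,-131,240,-10.5)
E
```

```text
0.92 [193. 263.] [376.5 378.1  14. ]
0.83 [253. 247.] [508.9 278.1  14. ]
0.73 [319. 267.] [532.7  80.   14. ]
0.84 [334. 266.] [526.5  70.9  14. ]
slide [-23.44  -4.07  -0.15] twist [-0.2 -0.  52.4]
slide [-23.44  -4.07  -0.15] twist [ 1.000e-01 -2.000e-01 -1.276e+02]
slide [-23.44  -4.07  -0.15] twist [ 1.000e-01 -2.000e-01 -1.276e+02]
now [519.7  70.6 238.9] yaw 41.9 q [-0.03  0.09  1.65 -0.    1.4  -0.76] w 85.5 t 20.8333 F [-0.3  0.4 -0.7]
```

View pics/l4.png

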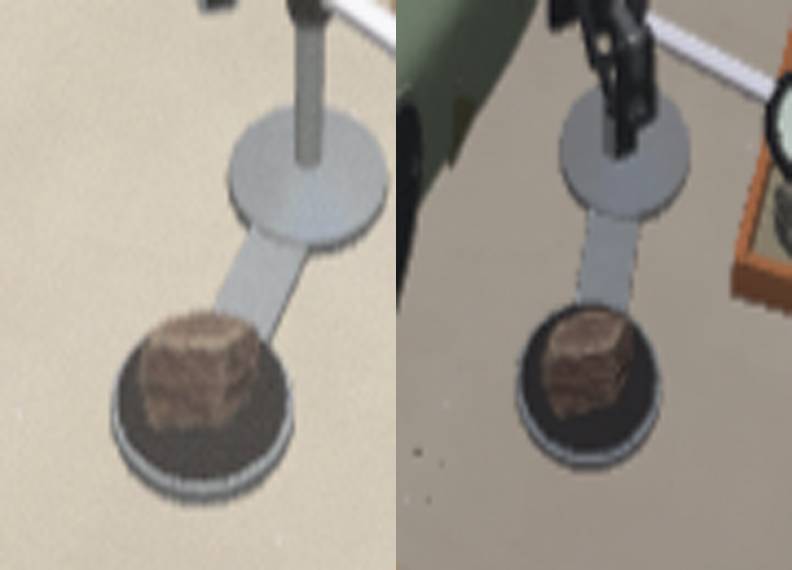

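```bash
python3 - <<'E'
from fit import *
S,T=pickle.load(open("st3.pkl","rb"))
D=[];ov=[]
for p,(x0,x1,y0,y1) in((S,(298,342,250,285)),(T,(318,350,250,282))):
    c=cv2.resize(p["color"][y0:y1,x0:x1],None,fx=s,fy=s,interpolation=cv2.INTER_CUBIC).astype(int)
    m=((c[...,2]-c[...,0]>13)&(c.sum(2)<480)).astype(np.uint8)
    m=cv2.morphologyEx(m,cv2.MORPH_CLOSE,np.ones((13,13)));m=cv2.morphologyEx(m,cv2.MORPH_OPEN,np.ones((9,9)))
    n,l,st,ce=cv2.connectedComponentsWithStats(m);k=1+np.argmax(st[1:,4]);m=(l==k).astype(np.uint8);print(st[k]/s)
    D.append((p,x0,y0,m))
    o=c.astype(np.uint8).copy();cs,_=cv2.findContours(m,0,1);cv2.drawContours(o,cs,-1,(0,255,0),1)
    for X,col in(((521.5,71),(255,255,0)),):
        a=np.linspace(0,6.28,60);uv=(proj(p,np.c_[X[0]+51*np.cos(a),X[1]+51*np.sin(a),np.full(60,14)])-[x0,y0]+.5)*s;cv2.polylines(o,[uv.astype(int)],True,col)
    ov.append(cv2.resize(o,(360,330)))
cv2.imwrite("pics/m1.png",np.hstack(ov))
for e,ez in((2,1.5),(3,1.5),(3,2),(3,3)):
    for d in(D,D[:1],D[1:]): print(e,ez,np.round(fit(d,521,71,e,ez,14)[:1],2).tolist())
E
```

```text
[   8.33333333    6.83333333   27.66666667   19.83333333 2691.66666667]
[   5.5           0.           26.5          24.33333333 2044.16666667]
2 1.5 [[0.21, 515.77, 69.1, 52.55]]
2 1.5 [[0.09, 515.48, 67.27, 60.86]]
2 1.5 [[0.27, 515.02, 72.67, 66.2]]
3 1.5 [[0.22, 515.28, 68.17, 46.9]]
3 1.5 [[0.09, 515.32, 66.86, 43.33]]
3 1.5 [[0.31, 515.33, 73.11, 87.96]]
3 2 [[0.25, 515.68, 68.15, 38.97]]
3 2 [[0.14, 514.78, 67.71, 75.98]]
3 2 [[0.33, 515.24, 72.77, 84.4]]
3 3 [[0.31, 517.87, 70.07, 81.32]]
3 3 [[0.23, 518.03, 69.13, 85.64]]
3 3 [[0.38, 517.95, 73.09, 90.08]]
```

View pics/m1.png

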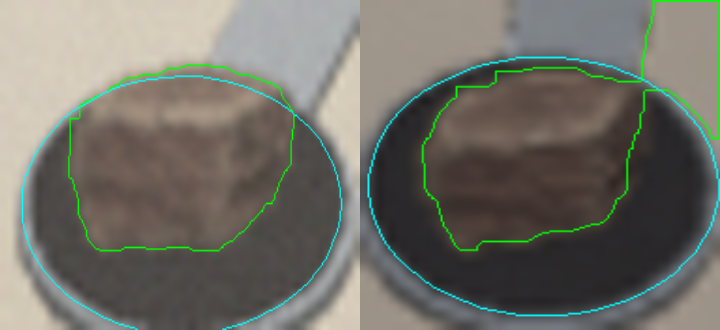

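```bash
python3 - <<'E'
from h import *
S,T=pickle.load(open("st3.pkl","rb"))
# overlay model with candidate post/yaw
def draw(post,yaw,arm,fn):
    out=[]
    d=np.array([np.cos(yaw),np.sin(yaw)]);P=np.array(post,float);st=P-170*d;n=np.array([-d[1],d[0]])
    a=np.linspace(0,2*np.pi,80);C=np.c_[np.cos(a),np.sin(a)]
    la=yaw+arm;dl=np.array([np.cos(la),np.sin(la)])
    for p,(x0,x1,y0,y1) in((S,(280,430,180,300)),(T,(295,425,190,300))):
        s=6;c=cv2.resize(p["color"][y0:y1,x0:x1],None,fx=s,fy=s,interpolation=cv2.INTER_CUBIC)
        f=lambda X,col:cv2.polylines(c,[((proj(p,X)-[x0,y0]+.5)*s).astype(int)],True,col)
        f(np.c_[st+55*C,np.full(80,14)],(0,255,0));f(np.c_[P+52*C,np.full(80,18)],(0,255,0));f(np.c_[P+9*C,np.full(80,18)],(255,255,0))
        for k in(-20,20): f(np.array([[*(P-55*d+k*n),8],[*(st+58*d+k*n),8]]),(0,0,255))
        L=P-170*dl;f(np.c_[L+50.5*C,np.full(80,129)],(255,0,255));K=P-225*dl;f(np.c_[K+9*C,np.full(80,170)],(255,0,0));f(np.c_[K+9*C,np.full(80,128)],(255,0,0))
        f(np.c_[P+9*C,np.full(80,152)],(0,255,255))
        out.append(c)
    cv2.imwrite(fn+"S.png",cv2.resize(out[0],(800,640))[:600]);cv2.imwrite(fn+"T.png",cv2.resize(out[1],(700,592)))
print(at_z(S,(345.2,233.5),18),at_z(S,(344.9,232.5),18)+np.array([6.4,6.4,0]),at_z(T,(342.2,229.8),18))
post=(690,90);yaw=np.arctan2(90-71,690-521.5)
draw(post,yaw,np.radians(258.5-180)-yaw,"pics/n1");print(yaw)
E
```

```text
[683.64915276  83.5640079   18.        ] [693.46669631  92.79228118  18.        ] [680.04035035  88.5312343   18.        ]
0.11228535389352193
```

View pics/n1S.png

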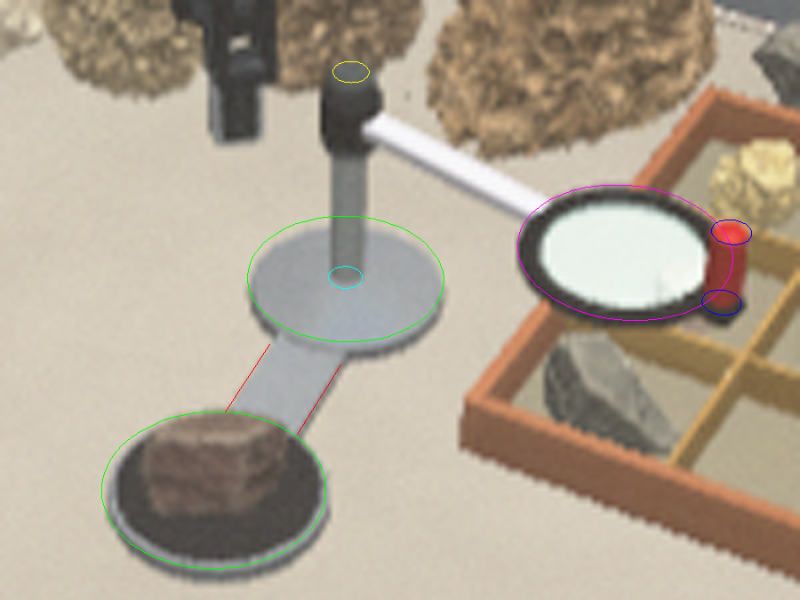

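View pics/n1T.png

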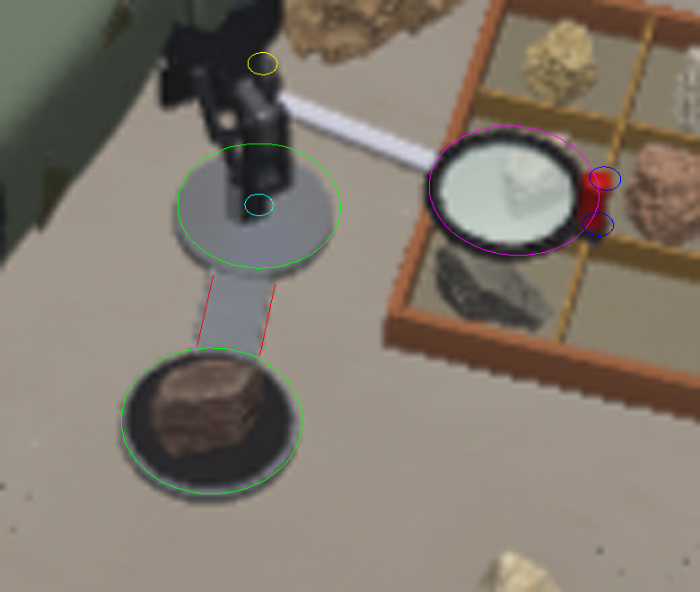

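Specimen placed: the fits put it under about 8 mm from the stage centre, same way up. Returning to the knob.

>>> {"method": "move_arm", "body": {"slide": [[-3, -0.5, 0], [-6, -1, 0], [-9, -1.6, 0], [-12, -2.1, 0], [-15, -2.6, 0], [-18, -3.1, 0], [-21, -3.7, 0], [-23.4, -4.1, 0], [-23.4, -4.1, 0], [-23.4, -4.1, 0]], "twist": [[0, 0, 7], [0, 0, 14], [0, 0, 21], [0, 0, 28], [0, 0, 35], [0, 0, 42], [0, 0, 49], [0, 0, 52.4], [0, 0, 52.4], [0, 0, 52.4]], "gripper": [1, 1, 1, 1, 1, 1, 1, 1, 1, 1]}}

```text
clock: 21.67
ee_pos: [645.7, -131.7, 237.2]
ee_rot: [-2.413, -2.004, 0.004]
wrist_force: [0.2, 0.2, -0.3]
width: 85.3
```

```bash
python3 - <<'E'
from h import *
plan(644,-131,139.5,-10.5)
S=optics.capture("scene");T=optics.capture("top")
cv2.imwrite("pics/o1.png",np.hstack([cv2.resize(S["color"][170:270,360:450],None,fx=4.4,fy=5.5,interpolation=cv2.INTER_CUBIC),cv2.resize(T["color"][170:270,360:450],None,fx=4.4,fy=5.5,interpolation=cv2.INTER_CUBIC)]))
E
```

```text
slide [ 0.03 -0.13  9.77] twist [-0.3 -0.1 -0.1]
slide [ 0.03 -0.13  9.77] twist [-1.000e-01  5.000e-01  1.799e+02]
slide [ 0.03 -0.13  9.77] twist [-1.000e-01  5.000e-01  1.799e+02]
now [ 645.7 -131.7  237.2] yaw -10.6 q [-0.33  0.38  1.31  0.    1.46 -0.15] w 85.3 t 21.6667 F [ 0.2  0.2 -0.3]
```

View pics/o1.png

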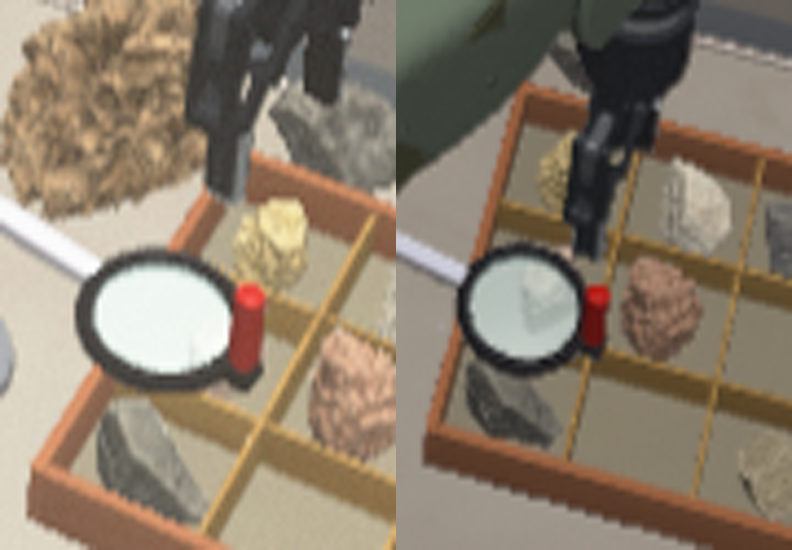

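Descend and pinch the knob.

>>> {"method": "move_arm", "body": {"slide": [[0, 0, 2.5], [0, -0.1, 5], [0, -0.1, 7.5], [0, -0.1, 9.6], [0, -0.1, 9.6], [0, -0.1, 9.6], [0, -0.1, 9.6], [0, -0.1, 9.6], [0, -0.1, 9.6], [0, -0.1, 9.6]], "twist": [[0, 0, 0], [0, 0, 0], [0, 0, 0], [0, 0, 0], [0, 0, 0], [0, 0, 0], [0, 0, 0], [0, 0, 0], [0, 0, 0], [0, 0, 0]], "gripper": [1, 1, 1, 1, 1, 0, -0.4, -0.8, -0.8, -0.8], "newtons": 20}}

```text
clock: 22.6
ee_pos: [646.7, -131.0, 146.2]
ee_rot: [2.413, 2.007, 0.003]
wrist_force: [0.8, 0.0, 1.1]
width: 25.4
```

```bash
python3 - <<'E'
from h import *
plan(466.8,64.8,139.5,-83.6)
S=optics.capture("scene");T=optics.capture("top")
cv2.imwrite("pics/o2.png",np.hstack([cv2.resize(S["color"][170:270,360:450],None,fx=4.4,fy=5.5,interpolation=cv2.INTER_CUBIC),cv2.resize(T["color"][170:270,360:450],None,fx=4.4,fy=5.5,interpolation=cv2.INTER_CUBIC)]))
E
```

```text
slide [ 15.98 -21.25   0.6 ] twist [ 0.2 -0.1 73.1]
slide [ 15.98 -21.25   0.6 ] twist [ 1.000e-01  2.000e-01 -1.069e+02]
slide [ 15.98 -21.25   0.6 ] twist [ 1.000e-01  2.000e-01 -1.069e+02]
now [ 646.7 -131.   146.2] yaw -10.5 q [-0.33  0.45  1.4   0.    1.29 -0.15] w 25.4 t 22.6 F [0.8 0.  1.1]
```

View pics/o2.png

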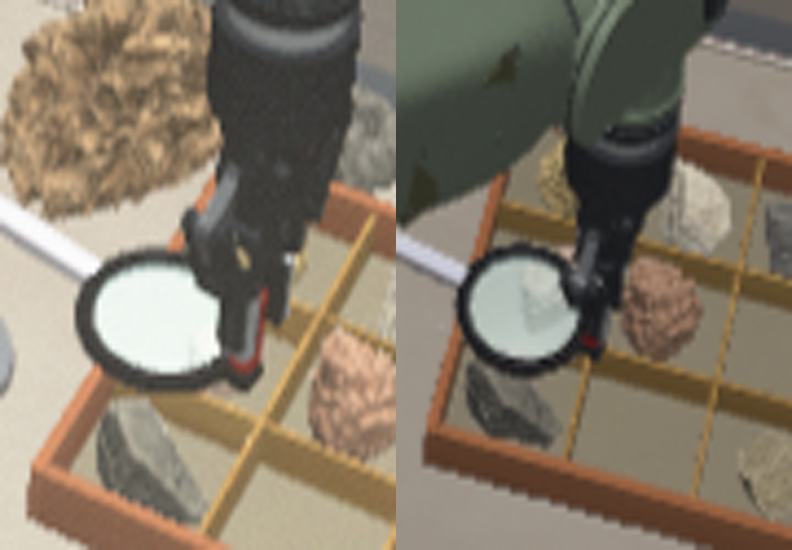

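>>> {"method": "move_arm", "body": {"slide": [[0, 0, 0.3], [0, 0, 0.5], [0, 0, 0.5], [0, 0, 0.5], [0, 0, 0.5], [0, 0, 0.5], [0, 0, 0.5], [0, 0, 0.5], [0, 0, 0.5], [0, 0, 0.5]], "twist": [[0, 0, 0], [0, 0, 0], [0, 0, 0], [0, 0, 0], [0, 0, 0], [0, 0, 0], [0, 0, 0], [0, 0, 0], [0, 0, 0], [0, 0, 0]], "gripper": [0, 0, -0.4, -0.8, -0.8, -0.8, -0.8, -0.8, -0.8, -0.8]}}

```text
clock: 23.53
ee_pos: [645.3, -130.7, 138.7]
ee_rot: [-2.415, -2.008, 0.001]
wrist_force: [0.7, 1.2, -4.4]
width: 17.2
```

```bash
python3 - <<'E'
from h import *
plan(466.8,64.8,139.5,-83.6)
E
```

```text
slide [ 15.97 -21.11  -0.06] twist [-0.   0.  73.1]
slide [ 15.97 -21.11  -0.06] twist [-0.000e+00 -1.000e-01 -1.069e+02]
slide [ 15.97 -21.11  -0.06] twist [-0.000e+00 -1.000e-01 -1.069e+02]
now [ 645.3 -130.7  138.7] yaw -10.5 q [-0.33  0.46  1.41 -0.    1.28 -0.15] w 17.2 t 23.5333 F [ 0.7  1.2 -4.4]
```

>>> {"method": "move_arm", "body": {"slide": [[0.01, -0.79, 0], [0.07, -1.77, 0], [0.19, -2.94, 0], [0.38, -4.1, 0], [0.62, -5.25, 0], [0.93, -6.39, 0], [1.29, -7.51, 0], [1.71, -8.61, 0], [2.11, -9.51, 0], [2.45, -10.21, 0]], "twist": [[0, 0, 2], [0, 0, 4.5], [0, 0, 7.5], [0, 0, 10.5], [0, 0, 13.5], [0, 0, 16.5], [0, 0, 19.5], [0, 0, 22.5], [0, 0, 25], [0, 0, 27]], "gripper": [-0.8, -0.8, -0.8, -0.8, -0.8, -0.8, -0.8, -0.8, -0.8, -0.8]}}

```text
clock: 24.37
ee_pos: [549.8, -85.5, 138.7]
ee_rot: [-2.816, -1.386, -0.005]
wrist_force: [5.3, 5.5, -8.3]
width: 17.2
```

```bash
python3 - <<'E'
from h import *
plan(466.8,64.8,139.5,-83.6)
E
```

```text
slide [  6.85 -15.75  -0.04] twist [-0.1 -0.2 46. ]
slide [  6.85 -15.75  -0.04] twist [   0.2   -0.2 -134. ]
slide [  6.85 -15.75  -0.04] twist [   0.2   -0.2 -134. ]
now [549.8 -85.5 138.7] yaw -37.6 q [-0.31  0.26  1.68  0.    1.2   0.34] w 17.2 t 24.3667 F [ 5.3  5.5 -8.3]
```

>>> {"method": "move_arm", "body": {"slide": [[0.01, -0.79, 0], [0.07, -1.77, 0], [0.19, -2.94, 0], [0.38, -4.1, 0], [0.62, -5.25, 0], [0.93, -6.39, 0], [1.29, -7.51, 0], [1.71, -8.61, 0], [2.11, -9.51, 0], [2.45, -10.21, 0]], "twist": [[0, 0, 2], [0, 0, 4.5], [0, 0, 7.5], [0, 0, 10.5], [0, 0, 13.5], [0, 0, 16.5], [0, 0, 19.5], [0, 0, 22.5], [0, 0, 25], [0, 0, 27]], "gripper": [-0.8, -0.8, -0.8, -0.8, -0.8, -0.8, -0.8, -0.8, -0.8, -0.8]}}

```text
clock: 25.2
ee_pos: [485.7, -4.2, 138.7]
ee_rot: [-3.063, -0.69, -0.011]
wrist_force: [11.9, 4.2, -15.9]
width: 17.6
```

```bash
python3 - <<'E'
from h import *
plan(466.8,64.8,139.5,-83.6)
E
```

```text
slide [ 1.25 -7.04 -0.07] twist [-0.1 -0.4 19. ]
slide [ 1.25 -7.04 -0.07] twist [ 6.00e-01 -1.00e-01 -1.61e+02]
slide [ 1.25 -7.04 -0.07] twist [ 6.00e-01 -1.00e-01 -1.61e+02]
now [485.7  -4.2 138.7] yaw -64.6 q [-0.19  0.11  1.85  0.    1.17  0.94] w 17.6 t 25.2 F [ 11.9   4.2 -15.9]
```

>>> {"method": "move_arm", "body": {"slide": [[0.1, -0.77, 0], [0.2, -1.9, 0], [0.4, -3.05, 0], [0.6, -4.2, 0], [0.9, -5.3, 0], [1.2, -6.2, 0], [1.4, -6.9, 0], [1.5, -7.05, 0], [1.5, -7.05, 0], [1.5, -7.05, 0]], "twist": [[0, 0, 2], [0, 0, 5], [0, 0, 8], [0, 0, 11], [0, 0, 14], [0, 0, 16.5], [0, 0, 18.5], [0, 0, 19], [0, 0, 19], [0, 0, 19]], "gripper": [-0.8, -0.8, -0.8, -0.8, -0.8, -0.8, -0.8, -0.8, -0.8, -0.8]}}

```text
clock: 26.03
ee_pos: [465.9, 63.8, 138.7]
ee_rot: [-3.136, -0.18, 0.003]
wrist_force: [-1.4, 0.8, -6.9]
width: 17.5
```

```bash
python3 - <<'E'
from h import *
plan(466.8,64.8,139.5,-83.6)
S=optics.capture("scene");T=optics.capture("top")
pickle.dump((S,T),open("st4.pkl","wb"))
cv2.imwrite("pics/p1.png",np.hstack([cv2.resize(S["color"][190:300,280:370],None,fx=4.4,fy=5.4,interpolation=cv2.INTER_CUBIC),cv2.resize(T["color"][190:300,290:380],None,fx=4.4,fy=5.4,interpolation=cv2.INTER_CUBIC)]))
E
```

```text
slide [ 0.1  -0.09 -0.08] twist [-0.   0.1  0.2]
slide [ 0.1  -0.09 -0.08] twist [-2.000e-01 -1.000e-01 -1.798e+02]
slide [ 0.1  -0.09 -0.08] twist [-2.000e-01 -1.000e-01 -1.798e+02]
now [465.9  63.8 138.7] yaw -83.4 q [-0.05  0.09  1.88  0.    1.17  1.41] w 17.5 t 26.0333 F [-1.4  0.8 -6.9]
```

View pics/p1.png

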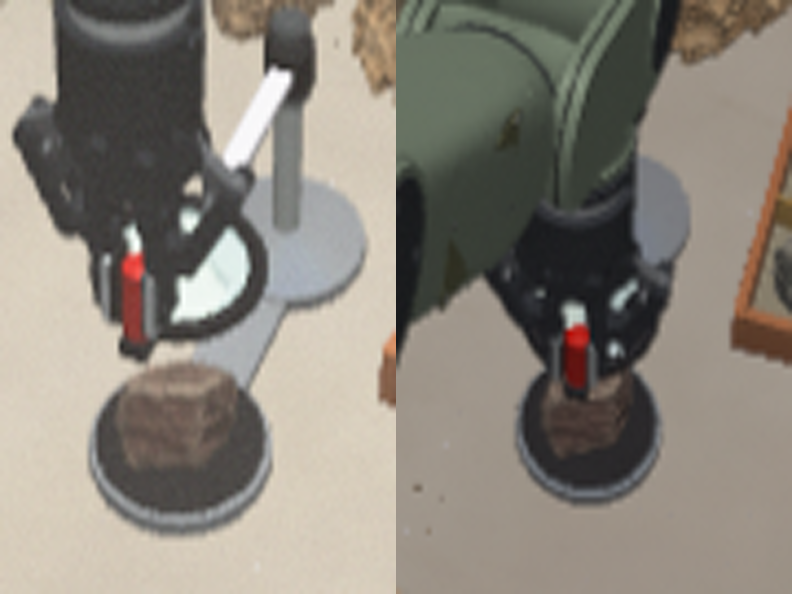

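>>> {"method": "move_arm", "body": {"slide": [[0, 0, 0], [0, 0, 0], [0, 0, 0], [0, 0, 0], [0, 0, 0], [0, 0, -2], [0, 0, -5], [0, 0, -8], [0, 0, -10], [0, 0, -10]], "twist": [[0, 0, 0], [0, 0, 0], [0, 0, 0], [0, 0, 0], [0, 0, 0], [0, 0, 0], [0, 0, 0], [0, 0, 0], [0, 0, 0], [0, 0, 0]], "gripper": [-0.4, -0.2, 0, 0.2, 0.3, 0.3, 0.3, 0.3, 0.3, 0.3]}}

```text
clock: 26.97
ee_pos: [470.6, 63.4, 245.2]
ee_rot: [3.135, 0.178, 0.018]
wrist_force: [0.4, -0.3, 0.7]
width: 55.5
```

```bash
python3 - <<'E'
from h import *
plan(466.8,64.8,240,-83.6)
S=optics.capture("scene");T=optics.capture("top")
pickle.dump((S,T),open("st5.pkl","wb"))
cv2.imwrite("pics/q1.png",np.hstack([cv2.resize(S["color"][190:300,280:370],None,fx=4.4,fy=5.4,interpolation=cv2.INTER_CUBIC),cv2.resize(T["color"][190:300,290:380],None,fx=4.4,fy=5.4,interpolation=cv2.INTER_CUBIC)]))
for p in(S,T):
    for tg,z in(("stage_centre",14),("lens_centre",123),("red_knob",150)):
        for m in optics.mark_of(p,tg)[:1]: print(tg,round(m["confidence"],2),np.round(m["position"]),at_z(p,m["position"],z).round(1))
E
```

```text
slide [-0.36 -0.18  0.52] twist [ 0.1 -0.7  0.1]
slide [-0.36 -0.18  0.52] twist [   1.     0.2 -179.9]
slide [-0.36 -0.18  0.52] twist [   1.     0.2 -179.9]
now [470.6  63.4 245.2] yaw -83.5 q [-0.05 -0.03  1.77 -0.    1.39  1.41] w 55.5 t 26.9667 F [ 0.4 -0.3  0.7]
stage_centre 0.74 [317. 267.] [529.3  83.5  14. ]
lens_centre 0.58 [317. 239.] [519.4  75.  123. ]
red_knob 0.62 [310. 246.] [463.7  62.4 150. ]
stage_centre 0.81 [333. 264.] [532.3  78.5  14. ]
lens_centre 0.57 [335. 249.] [513.3  64.7 123. ]
red_knob 0.73 [332. 256.] [467.3  61.4 150. ]
```

View pics/q1.png

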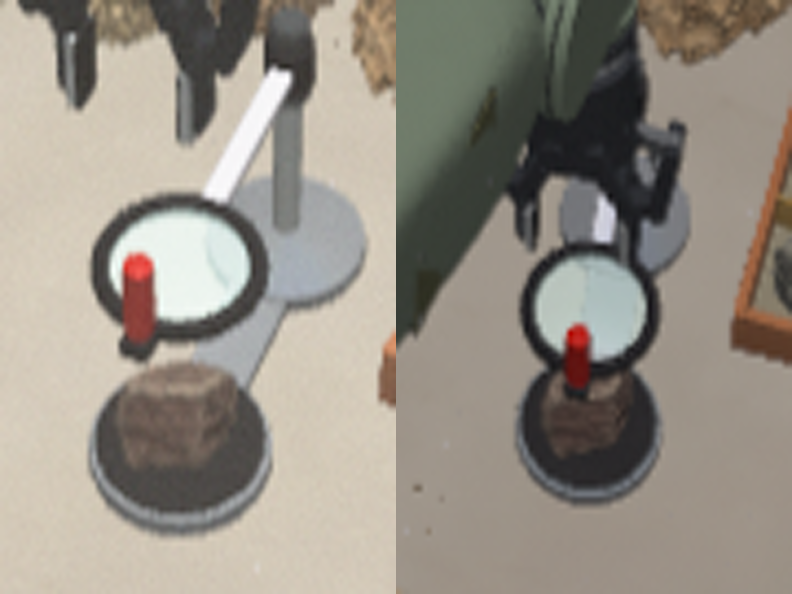

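```bash
python3 - <<'E'
from h import *
S,T=pickle.load(open("st5.pkl","rb"))
# dense fit of ring outer silhouette: dark pixels, largest ring comp around guess, hull -> compare with model hull (cyl r50.5, z117..129)
from scipy.optimize import minimize
a=np.linspace(0,2*np.pi,72);C=np.c_[np.cos(a),np.sin(a)]
for p,g,n in((S,(321,239),"S"),(T,(334,247),"T")):
    s=6;x0,y0=g[0]-26,g[1]-20
    im=cv2.resize(cv2.cvtColor(p["color"],cv2.COLOR_BGR2GRAY)[y0:y0+40,x0:x0+52],None,fx=s,fy=s,interpolation=cv2.INTER_CUBIC).astype(float)
    im=cv2.GaussianBlur(im,(0,0),2)
    def prof(uv):
        q=(uv-[x0,y0]+.5)*s-.5
        return cv2.remap(im.astype(np.float32),q[:,0].astype(np.float32)[:,None],q[:,1].astype(np.float32)[:,None],cv2.INTER_LINEAR,borderMode=cv2.BORDER_REPLICATE)[:,0]
    # ring top surface: r 41..50 dark, r 36 light glass, r 55 light bkg; use upper part robustly
    def cost(c):
        f=lambda r,z:prof(proj(p,np.c_[np.array(c)+r*C,np.full(len(a),z)]))
        return np.minimum(f(47,126),150).mean()-0.5*np.minimum(f(38,126),150).mean()-0.5*np.minimum(f(56,123),150).mean()
    R=[]
    for dx in range(-25,26,2):
        for dy in range(-25,26,2):
            R.append((cost((520+dx,70+dy)),520+dx,70+dy))
    R.sort();r=minimize(cost,R[0][1:],method="Nelder-Mead");print(n,r.x.round(1),r.fun,"ellipse-eye",at_z(p,(g[0],g[1]+.2),123).round(1))
    print("stage",disc(p,(321,272) if n=="S" else (334,268),14,55,100))
E
```

```text
S [521.9  68.3] -74.42640686035156 ellipse-eye [524.2  67.5 123. ]
stage (array([513.70345806,  66.28778607,  41.93676732]), np.float64(9.656120155842162))
T [519.6  71.8] -87.05347442626953 ellipse-eye [520.2  70.7 123. ]
stage (array([531.72052611,  75.35791257,  60.21337133]), np.float64(14.03240356666587))
```

```bash
python3 - <<'E'
from h import *
from rig import close_job
S3=pickle.load(open("st3.pkl","rb"))[0]
S=optics.capture("scene")
a=S3["color"][258:285,300:345].astype(int);b=S["color"][258:285,300:345].astype(int)
print("stage/specimen region mean diff",np.abs(a-b).mean())
S0=cv2.imread("pics/scene0.png").astype(int)
for n,(x,y) in dict(quartz=(378,322),slate=(460,332),magnet=(462,381),brush=(237,283),tile=(154,243),strata=(254,199)).items():
    print(n,np.abs(S0[y-15:y+15,x-18:x+18]-S["color"][y-15:y+15,x-18:x+18].astype(int)).mean().round(1))
s=status.read_state();print(s["ee_pos"],s["wrist_force"],s["clock"],np.abs(s["qd"]).max())
print(close_job())
E
```

```text
stage/specimen region mean diff 1.8910836762688614
quartz 13.8
slate 12.3
magnet 12.5
brush 13.7
tile 14.1
strata 10.2
[466.11778976  63.60748467 238.07424565] [-0.52368958 -0.03386051  0.03215594] 27.4167 0.008317392638868153
the job is handed in; nothing more can be done
None
```

I swung the magnifier arm clear and set the hematite on the stage. I then led the arm back over it, let go and handed the job in at 27.4 s; `close_job` gives no verdict.

**Moves**
- **Arm out:** I pinched the red knob and led it about 56° anticlockwise.
- **Specimen:** I gripped the dark red-brown lump at about (499, 408) mm across its short side and left both pink look-alikes alone. I lowered it until the stage took its weight, then released it the same way up.
- **Arm back:** I led the knob back, released it and lifted the gripper straight up.

**Last checks**
- **Lens:** its centre was about 1 mm from the stage centre in each camera.
- **Hematite:** its centre was about 0–8 mm off the stage centre. The estimates disagreed a little. The gripper position put it almost on centre, the scene-camera fit about 8 mm off, and the top-camera fit was poor. The stage area looked the same before and after the return swing.
- **Robot:** at rest with its fingers open about 100 mm above the magnifier and almost no wrist force.
- **Other things on the table:** the before-and-after picture comparison was inconclusive. All six differed by a similar 10–14 grey levels, which looks like a brightness change. I saw no contact with any of them, but did not measure their positions again.

While leading the arm back the wrist force rose to about 20 N because my arc was slightly too wide. I corrected it before the final stretch; it stayed well under the 120 N limit.

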